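Make up two take-away orders in carry trays

ROBOT

A 6-joint arm with a two-finger parallel gripper is mounted at the origin on a cart in front of the work surface, level with it; the furniture and walls round the work are solid. World frame = base frame: x ahead of the robot, y to its left, z up, the work surface at z = 0. Lengths are in m, angles in rad, forces in N, time in s.
With the tool pointing down it reaches from about 0.35 to 0.975 m from the base axis. Payload 4.9 kg.
Tool frame: the origin (TCP) lies between the finger pads; the fingertips stand 25 mm ahead of it and the grasp point (between the pads) lies 6 mm ahead of it; z points along the fingers, y is the line along which they close (so a half turn about z gives the same grasp; the last joint's range is limited). The gripper opens to 85 mm and grips with 20 to 120 N. Pads are 22 mm wide; open, the fingers measure 114 mm over their backs; the gripper's body (76 mm by 85 mm) begins 54 mm behind the grasp point. The pads swing forward as they close: fully open they stand 13 mm farther back than shut.
Start: joints at [1.005, 0.053, 1.613, -0, 1.476, -0.119], TCP at [0.27, 0.564, 0.23] pointing down, gripper open.
Joint ranges: [-3.01, 3.01], [-1.01, 2.22], [0.06, 2.58], [-1.02, 4.17], [0.09, 2.62], [-3.14, 3.14]. Speed limits (rad/s): [2.57, 2.57, 3.14, 3.14, 3.14, 3.14].

INTERFACE

Orientations are given as a unit quaternion [w, x, y, z].
In Python, from plant import manip gives the robot as it stands.
- The arm moves only by the shell command python3 -m inch 'ROWS'. ROWS is JSON, a list of rows, each a list of 3 entries, a list of its own where there are three numbers: the shift along the tool's x, y, z in m, then the turn, a rotation vector about the tool's x, y, z in rad, then the opening, from 0 (shut) to 1 (fully open). A call has 1 to 8 rows; each row shifts and turns the commanded pose from where the row before left it, along the tool's axes as they then stand; what a row does not reach is not made up. A row lasts 1/10 s, in which the tool goes at most 50 mm and 8.59 degrees, less where a joint would pass 70% of its speed; a pose out of reach is approached as far as the arm can. A call with a gripper value outside its range is refused whole. The fingers move at their own pace and stop on an object; the grip force is fixed at half the most. Time passes only in rows, so rows that do not move let the fingers close. It gives the time, the measured TCP pose, the force, the opening and the grip force at its end, in the units of the state.
- manip.state(): the state, without advancing time (a new reading comes with each control period).
- manip.grab_frame(name): name is "scene" or "top" or "wrist"; returns (picture, depth): 420x560x3 uint8, red, green, blue; 420x560 float32, m along the optical axis (not along the pixel's ray), 0 where there is no reading.
- manip.camera_params(name): a dict with "camera_matrix" (3x3 intrinsics, pixels), "k1" (the pictures are not rectified: a ray, as slopes to the right and down, at radius r is drawn at 1 + k1 r^2 times it, then the intrinsics apply), "rvec" (rotation vector, rad) and "tvec" (3), from world to camera coordinates, as OpenCV has them. Camera axes: x right, y down, z forward; pixel columns grow to the right and rows downward; lengths in m; the calibration is good to about 2 mm. A picture is of the moment at which its call begins: read the wrist's pose just before it. camera_params takes no time and is no camera call; for the wrist camera it gives the pose at the moment of the call.
- manip.job_done(): hands the job in; it is judged then, once.
Trained networks look in the newest picture that a camera, given by its name, has taken for a name from the list of things; names that differ only in an ending like _2 or _b are one class to them, and where a whole thing is asked for, a point or a joint stands for the part that bears it (a point fixed in the world has none). Each returns a list of dicts, best first, with "score" (0 to 1); they miss things now and then, are a little off and sometimes report something else, mostly with a low value. They report only what shows in the picture. A call takes as long as a camera call. They do not tell look-alikes from the thing itself.
- manip.look_for(camera, label): "point" ([x, y, z] in m, in world coordinates, good to about 4 mm: the middle of the surface that is visible of it).
The state is a dict: "time": time; "joint_pos": joint angles; "joint_vel": joint speeds; "joint_efforts": joint torques, N m; "tool_pos": TCP position; "tool_rot": TCP orientation; "contact_force": force on the tool from outside, world axes, zero at the start; "ft_torque": the same for the moment, N m; "gripper_width": opening from 0.0 (shut) to 1.0 (fully open); "grasp_force": force on a finger pad.
Only numpy, scipy, OpenCV 4.12 (cv2) and the standard library are available. Lean on these libraries where they do the work, as an engineer would, in place of code of your own. Each camera call takes 0.05 s, during which the arm holds its last target. There are 200 camera calls.

TASK

Make up the two take-away orders in the card carry trays from the row of stock behind them and the spoon beside them. The tray with the snack bar gets the water bottle and the yoghurt tub, each standing upright in a cup hole of its own, and the spoon, laid flat and lengthwise on the compartment floor in the free strip between the bar and the cup-hole deck; the tray with the doughnut gets the two drink cans, one in each cup hole. Set things down rather than drop or topple them, and do not disturb the trays, the bar, the doughnut or the tongs.

Things in the scene. Friction and masses are not known exactly. Their poses are not given: they have to be found in the camera images.
- tray_bar: Loose card carry tray with the snack bar along its -x wall. 250 (x) x 240 (y) mm, walls 36 high, floor and walls 4 thick; origin mid-underside. Food compartment inside x -121 to +29, y -116 to +116 mm. Deck beyond it, top z = 36, with two 82 mm cup holes at x = +77, y = +60 and -60; things in a hole stand on the floor (z = 4). Floor free from x -38 to +29 between bar and deck.
- tray_doughnut: Loose card carry tray of the same make, with the doughnut in its food compartment. 250 (x) x 240 (y) mm, walls 36 high, floor and walls 4 thick; origin mid-underside. Food compartment inside x -121 to +29, y -116 to +116 mm. Deck beyond it, top z = 36, with two 82 mm cup holes at x = +77, y = +60 and -60; things in a hole stand on the floor (z = 4). 
- snack_bar: A flat teal packet, 80 (x) x 203 (y) x 11 mm, lying lengthwise (along the tray's y) in the food compartment of its tray. Origin at the middle of its underside. Stays there.
- doughnut_in: A glazed dark doughnut, 100 mm across, 40 mm high, lying in the food compartment of its tray. Origin at the middle of its underside. Stays there.
- water_bottle_center (a point): Clear water bottle in the row behind the trays with a screw cap, standing, 65 mm across, 220 mm tall; this point is on its axis, 109 mm above its foot, z up. Straight up to 153 mm above the foot, then tapering; the cap, 30 mm across, at 200 to 220 mm. 0.25 to 0.35 kg; held by the cap it swings if moved fast.
- yoghurt_tub_center (a point): A sealed yoghurt tub in the row behind the trays, a round pot wider at the top (68 mm) than at the foot, 71 mm tall, standing; this point is on its axis half-way up (35.5 mm above its foot), z up. About 0.13 kg.
- can_a_center (a point): A drink can in the row behind the trays, standing, 66 mm across, 115 mm tall; this point is on its axis half-way up (57.5 mm above its foot), z up. About 0.35 kg. The two cans are interchangeable.
- can_b_center (a point): The other drink can in the row behind the trays, of the same size: standing, 66 mm across, 115 mm tall; this point is on its axis half-way up (57.5 mm above its foot), z up. About 0.35 kg.
- spoon_steel_center (a point): A steel spoon, 170 mm long, lying flat, bowl up; this point is at the middle of its length, 4.5 mm above its underside. x points along the spoon to the bowl, z up. The handle reaches from x = -85 to +37 mm, is 14 mm wide and 9 mm high; the bowl (x = +30 to +85 mm) is 37 mm wide. 0.05 kg.
- tongs_loose: Bent steel serving tongs, 227 (x) x 45 (y) x 27 mm, lying on the counter on the other side from the spoon. Origin at the middle of the underside. Stay there.
Mind the look-alikes: they are no part of the job. What is shaped like the part that bears water_bottle_center but green is not meant.

How it is judged:
By the outcome, as a careful person would: the job done as asked, in the order asked, and still so for the second after the job is handed in, with the robot touching nothing.
It also fails if it takes over 144 s, if anything falls off the work surface, if the arm or the gripper's body presses on something with over 40 N, if the wrist force passes 120 N, or if a joint passes its speed limit or range.

## Working session

There is one attempt and no reset: what is moved stays moved. The work goes in short steps, Python scripts to look and compute and a shell command to move; the robot and the scene stay as the last step left them, time stands still between calls to the robot, and variables do not carry over. Pictures are saved under pics/ and viewed, at most 19 in all, crops included, and the job is handed in when it is done.

```bash
mkdir -p pics; ls
cat > h.py <<'E'
from plant import manip
import numpy as np, cv2
from scipy.spatial.transform import Rotation as R
def shot(c,name=None):
    P=manip.camera_params(c); im,d=manip.grab_frame(c)
    if name: cv2.imwrite('pics/'+name,im[:,:,::-1])
    return im,d,P
def world(P,d,us,vs):
    K=np.array(P['camera_matrix']);k=P['k1']
    a=(np.asarray(us,float)-K[0,2])/K[0,0];b=(np.asarray(vs,float)-K[1,2])/K[1,1]
    x,y=a.copy(),b.copy()
    for _ in range(10):
        s=1+k*(x*x+y*y);x,y=a/s,b/s
    z=d[np.asarray(vs,int),np.asarray(us,int)]
    pc=np.stack([x*z,y*z,z],-1)
    Rm=cv2.Rodrigues(np.array(P['rvec'],float))[0]
    return (pc-np.array(P['tvec']).ravel())@Rm
def cloud(P,d):
    v,u=np.mgrid[:d.shape[0],:d.shape[1]]
    return world(P,d,u,v)
def st():
    s=manip.state(); q=s['tool_rot']; r=R.from_quat([q[1],q[2],q[3],q[0]])
    return s,np.array(s['tool_pos']),r
E
python3 - <<'E'
from h import *
for c in('scene','top'):
    im,d,P=shot(c,c+'0.png')
    print(c,np.round(np.array(P['tvec']).ravel(),3),np.round(np.array(P['camera_matrix'])[0],0))
    for n in['tray_bar','tray_doughnut','snack_bar','doughnut_in','water_bottle_center','yoghurt_tub_center','can_a_center','spoon_steel_center','tongs_loose']:
        print(n,[(np.round(r['point'],3).tolist(),round(r['score'],2)) for r in manip.look_for(c,n)])
s,p,r=st();print(s['time'],p,np.round(r.as_matrix(),3))
E
```

```text
pics
scene [-0.271  0.356  1.375] [535.   0. 287.]
tray_bar [([0.464, -0.187, 0.019], 0.6)]
tray_doughnut [([0.445, 0.161, 0.012], 0.77), ([0.373, -0.197, 0.018], 0.68)]
snack_bar [([0.37, -0.2, 0.014], 0.67), ([0.366, 0.22, 0.041], 0.31)]
doughnut_in [([0.369, 0.221, 0.042], 0.87)]
water_bottle_center [([0.635, -0.07, 0.116], 0.94), ([0.624, 0.284, 0.116], 0.91)]
yoghurt_tub_center [([0.648, 0.183, 0.07], 0.64), ([0.635, -0.187, 0.079], 0.41)]
can_a_center [([0.635, -0.184, 0.083], 0.77)]
spoon_steel_center [([0.575, -0.394, 0.008], 0.65)]
tongs_loose [([0.531, 0.402, 0.014], 0.6)]
top [0.243 0.434 1.377] [530.   0. 290.]
tray_bar [([0.468, -0.186, 0.002], 0.59)]
tray_doughnut [([0.444, 0.164, 0.004], 0.6)]
snack_bar [([0.364, -0.191, 0.016], 0.73)]
doughnut_in [([0.374, 0.238, 0.042], 0.73)]
water_bottle_center [([0.639, -0.05, 0.148], 0.93), ([0.62, 0.301, 0.153], 0.7), ([0.625, 0.075, 0.105], 0.35)]
yoghurt_tub_center [([0.652, 0.183, 0.072], 0.73)]
can_a_center [([0.64, -0.175, 0.106], 0.81)]
spoon_steel_center [([0.574, -0.393, 0.0], 0.78)]
tongs_loose []
1.0 [0.27005524 0.56364589 0.22991836] [[-0.902  0.432  0.   ]
 [ 0.432  0.902  0.   ]
 [-0.     0.    -1.   ]]
```

View pics/top0.png

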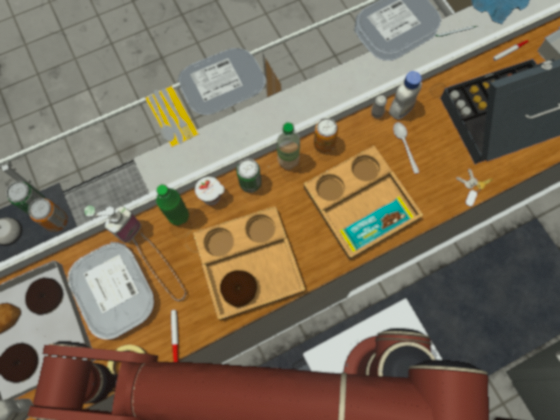

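View pics/scene0.png

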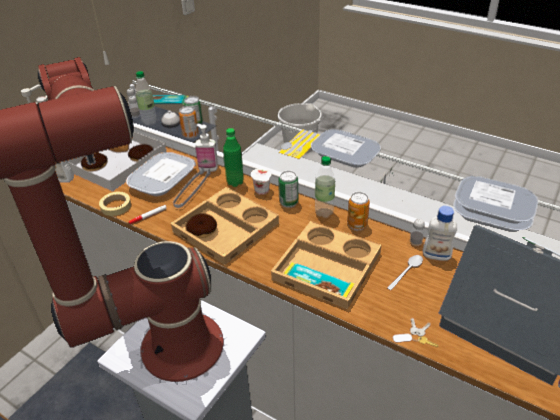

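The top view shows the row as green bottle decoy (172,205), tub (208,190), green can (249,176), clear bottle with a green cap (289,148) and orange can (325,135). The other bottles are at (407,95) (blue cap) and (18,190) (back left). My choice is the clear bottle at (289,148). Next I'll make an orthographic map to measure positions.

Run:
```python
from h import *
def circ(p):
    A=np.c_[2*p,np.ones(len(p))];s=np.linalg.lstsq(A,(p**2).sum(1),rcond=None)[0];return s[:2],np.sqrt(s[2]+s[:2]@s[:2])
H=np.zeros((500,950,3),np.uint8);Z=np.full((500,950),-1.)
for c in('top','scene'):
    im,d,P=shot(c);W=cloud(P,d);ok=d>0
    w=W[ok];col=im[ok]
    if c=='top':
        clip=im[120:190,240:340];cv2.imwrite('pics/crop.png',cv2.resize(clip[:,:,::-1],None,fx=5,fy=5))
        i=np.round((w[:,0]-.25)*1000).astype(int);j=np.round((w[:,1]+.5)*1000).astype(int)
        m=(i>=1)&(i<499)&(j>=1)&(j<949)
        # forward map, dilate
        o=np.argsort(w[m][:,2]); 
        for a,b,q in zip(i[m][o],j[m][o],col[m][o]): H[499-a-1:499-a+2,949-b-1:949-b+2]=q
    for n,g in dict(bottle=(.638,-.06),tub=(.65,.183),canA=(.635,.075),canB=(.64,-.18)).items():
        near=np.hypot(w[:,0]-g[0],w[:,1]-g[1])<.05
        q=w[near&(w[:,2]>.02)]
        print(c,n,'n',len(q),'ztop',np.round(np.percentile(q[:,2],[50,98]),3))
        for lo,hi in((.03,.065),(.066,.08),(.07,.105),(.108,.125),(.1,.15),(.2,.225)):
            s=q[(q[:,2]>lo)&(q[:,2]<hi)]
            if len(s)>25: print('  ',lo,len(s),np.round(s[:,:2].min(0),3),np.round(s[:,:2].max(0),3),'mid',np.round(s[:,:2].mean(0),3),'circ',[np.round(x,3) for x in circ(s[:,:2])])
    b=w[(w[:,0]>.66)&(w[:,0]<.85)&(abs(w[:,1])<.3)]
    for x in np.arange(.66,.85,.02):
        k=b[(b[:,0]>x)&(b[:,0]<x+.02)]; 
        if len(k): print('wall',round(x,2),np.round(np.percentile(k[:,2],[5,50,95]),3))
cv2.imwrite('pics/ortho.png',cv2.resize(H,(798,420)))
```

```text
top bottle n 869 ztop [0.149 0.221]
   0.03 107 [ 0.624 -0.086] [ 0.665 -0.03 ] mid [ 0.636 -0.05 ] circ [array([ 0.657, -0.061]), np.float64(0.031)]
   0.066 30 [ 0.625 -0.082] [ 0.661 -0.029] mid [ 0.635 -0.048] circ [array([ 0.658, -0.062]), np.float64(0.032)]
   0.07 114 [ 0.624 -0.083] [ 0.667 -0.029] mid [ 0.635 -0.049] circ [array([ 0.657, -0.061]), np.float64(0.031)]
   0.108 59 [ 0.624 -0.089] [ 0.675 -0.028] mid [ 0.636 -0.05 ] circ [array([ 0.657, -0.061]), np.float64(0.032)]
   0.1 196 [ 0.623 -0.089] [ 0.676 -0.028] mid [ 0.636 -0.049] circ [array([ 0.656, -0.061]), np.float64(0.031)]
   0.2 130 [ 0.639 -0.074] [ 0.672 -0.045] mid [ 0.654 -0.059] circ [array([ 0.655, -0.06 ]), np.float64(0.012)]
top tub n 561 ztop [0.069 0.076]
   0.03 92 [0.626 0.15 ] [0.698 0.219] mid [0.65  0.187] circ [array([0.659, 0.186]), np.float64(0.029)]
   0.066 426 [0.624 0.149] [0.694 0.224] mid [0.658 0.188] circ [array([0.658, 0.188]), np.float64(0.026)]
   0.07 198 [0.624 0.152] [0.693 0.224] mid [0.658 0.188] circ [array([0.657, 0.188]), np.float64(0.025)]
top canA n 656 ztop [0.106 0.11
[... 3290 characters left out ...]
 circ [array([ 0.656, -0.182]), np.float64(0.03)]
   0.07 209 [ 0.621 -0.216] [ 0.687 -0.151] mid [ 0.637 -0.19 ] circ [array([ 0.656, -0.182]), np.float64(0.03)]
   0.108 189 [ 0.625 -0.21 ] [ 0.686 -0.152] mid [ 0.656 -0.182] circ [array([ 0.656, -0.182]), np.float64(0.022)]
   0.1 256 [ 0.623 -0.213] [ 0.687 -0.152] mid [ 0.652 -0.184] circ [array([ 0.654, -0.182]), np.float64(0.024)]
wall 0.66 [-0.003  0.005  0.169]
wall 0.68 [-0.004  0.001  0.072]
wall 0.7 [-0.003  0.016  0.044]
wall 0.72 [-0.003  0.039  0.045]
wall 0.74 [0.037 0.041 0.045]
wall 0.76 [0.037 0.041 0.046]
wall 0.78 [0.037 0.041 0.046]
wall 0.8 [0.036 0.041 0.046]
wall 0.82 [0.036 0.041 0.047]
wall 0.84 [0.037 0.042 0.049]
```

View pics/ortho.png

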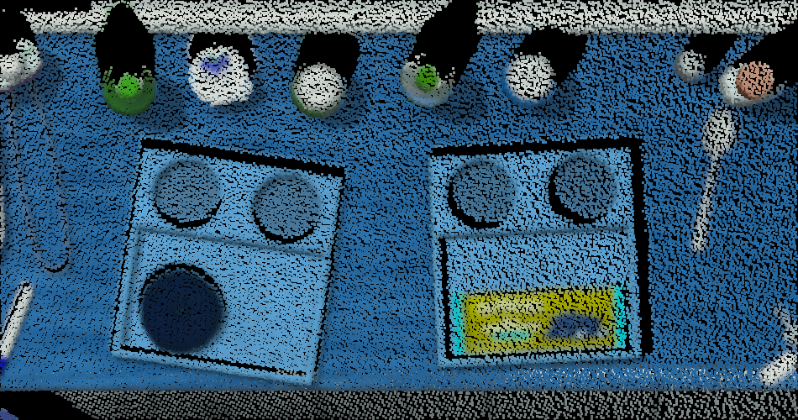

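View pics/crop.png

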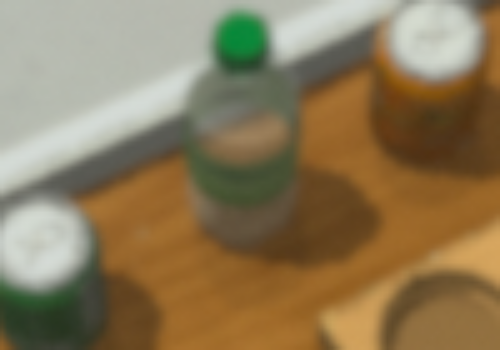

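The crop shows the clear bottle with a green cap and a green label, so it is the right one. Its axis is at (0.656, -0.061). Next I'll fit the tray poses and the spoon.

```bash
cat > fit.py <<'E'
from h import *
from scipy.optimize import differential_evolution
def trayfit(w,g,bar):
    w=w[(np.hypot(w[:,0]-g[0],w[:,1]-g[1])<.19)&(w[:,2]>-.01)&(w[:,2]<.06)]
    def cost(t):
        c,s=np.cos(t[2]),np.sin(t[2]);d=w[:,:2]-t[:2];x=d[:,0]*c+d[:,1]*s;y=-d[:,0]*s+d[:,1]*c
        z=np.zeros(len(w));ins=(abs(x)<.125)&(abs(y)<.12);z[ins]=.036
        z[(x>-.121)&(x<.029)&(abs(y)<.116)]=.004
        for k in(.06,-.06): z[np.hypot(x-.077,y-k)<.041]=.004
        if bar: z[(x>-.121)&(x<-.038)&(abs(y)<.10)]=.015
        return np.minimum(abs(z-w[:,2]),.02).mean()
    r=differential_evolution(cost,[(g[0]-.04,g[0]+.04),(g[1]-.04,g[1]+.04),(-.4,.4)],seed=1,tol=1e-6,maxiter=150)
    t=r.x;Rm=np.array([[np.cos(t[2]),-np.sin(t[2])],[np.sin(t[2]),np.cos(t[2])]])
    print('tray',np.round(t,4),'cost',round(r.fun,4),'holes +y,-y',*[np.round(t[:2]+Rm@[.077,k],4) for k in(.06,-.06)],'strip',np.round(t[:2]+Rm@[-.0045,0],4))
def spoonfit(im,w):
    hsv=cv2.cvtColor(im,cv2.COLOR_RGB2HSV)
    return (hsv[...,1]<80)
E
python3 - <<'E'
from fit import *
ws=[]
for c in('top','scene'):
    im,d,P=shot(c);W=cloud(P,d);ws.append(W[d>0])
    m=spoonfit(im,W)&(d>0)&(W[...,0]>.43)&(W[...,0]<.63)&(W[...,1]<-.34)&(W[...,1]>-.45)&(W[...,2]<.03)
    n,l,s,_=cv2.connectedComponentsWithStats(m.astype(np.uint8));k=1+s[1:,4].argmax();p=W[l==k]
    v=np.linalg.svd(p[:,:2]-p[:,:2].mean(0))[2][0];v*=np.sign(v[0]);a=p[:,:2]@v
    lo,hi=np.percentile(a,[.5,99.5]);q=p[a<lo+.1];
    vh=np.linalg.svd(q[:,:2]-q[:,:2].mean(0),full_matrices=False)[2][0];vh*=np.sign(vh[0])
    print(c,len(p),'len',hi-lo,'dir',v,'handle dir',vh,'handle mid',q.mean(0),'ends',p[a.argmin()],p[a.argmax()])
for g,b in(((.46,-.187),1),((.44,.163),0)):
    for w in ws: trayfit(w,g,b)
E
```

```text
top 303 len 0.16809761359471298 dir [ 0.98218568 -0.18791299] handle dir [ 0.98387917 -0.17883451] handle mid [ 0.49518143 -0.38900101  0.00176909] ends [ 0.45159216 -0.38168638  0.00279232] [ 0.62299247 -0.41824943 -0.00459913]
scene 259 len 0.1690864600943066 dir [ 0.9853791  -0.17037613] handle dir [ 0.98733889 -0.15862505] handle mid [ 0.49491064 -0.38786806  0.00328385] ends [ 0.44738065 -0.38341891  0.00587097] [ 0.61752591 -0.41857671  0.00141359]
tray [ 0.4442 -0.1887  0.0484] cost 0.0044 holes +y,-y [ 0.5182 -0.125 ] [ 0.524  -0.2449] strip [ 0.4397 -0.1889]
tray [ 0.4421 -0.1851  0.0518] cost 0.0059 holes +y,-y [ 0.5159 -0.1212] [ 0.5221 -0.2411] strip [ 0.4376 -0.1854]
tray [ 0.434   0.1784 -0.15  ] cost 0.0051 holes +y,-y [0.5191 0.2262] [0.5012 0.1075] strip [0.4296 0.179 ]
tray [ 0.4348  0.1775 -0.1412] cost 0.008 holes +y,-y [0.5194 0.2261] [0.5026 0.1073] strip [0.4303 0.1781]
```

```bash
python3 -m inch '[[[0,0,-0.035],[0,0,-0.149],1],[[0,0,-0.035],[0,0,-0.149],1],[[0,0,0],[0,0,-0.149],1],[[-0.024,-0.039,0],[0,0,0],1],[[-0.024,-0.039,0],[0,0,0],1],[[-0.024,-0.039,0],[0,0,0],1],[[-0.024,-0.039,0],[0,0,0],1],[[-0.024,-0.039,0],[0,0,0],1]]'
python3 -m inch '[[[-0.024,-0.039,0],[0,0,0],1],[[-0.024,-0.039,0],[0,0,0],1],[[-0.024,-0.039,0],[0,0,0],1],[[-0.024,-0.039,0],[0,0,0],1],[[-0.024,-0.039,0],[0,0,0],1],[[-0.024,-0.039,0],[0,0,0],1],[[-0.024,-0.039,0],[0,0,0],1],[[0,0,0],[0,0,0],1]]'
```

```text
time: 2.0
tool_pos: [0.3907, 0.3671, 0.3001]
tool_rot: [0.0, -0.0, 1.0, 0.0]
contact_force: [1.5, 0.7, 0.1]
gripper_width: 0.996
grasp_force: 0.0
time: 2.8
tool_pos: [0.5599, 0.0914, 0.2995]
tool_rot: [-0.0, 0.003, 1.0, -0.001]
contact_force: [-1.0, 1.3, -0.4]
gripper_width: 1.0
grasp_force: 0.0
```

```bash
python3 -m inch '[[[-0.016,-0.034,0],[0,0,0],1],[[-0.016,-0.034,0],[0,0,0],1],[[-0.016,-0.034,0],[0,0,0],1],[[0,0,0],[0,0,0],1],[[0,0,0],[0,0,0],1]]'
python3 - <<'E'
from fit import *
s,p,r=st();im,d,P=shot('wrist','w1.png');W=cloud(P,d)[d>0]
print(p,np.round(r.as_matrix(),3))
for g,z in(((.656,-.061),(.2,.23)),((.656,-.182),(.108,.125))):
    q=W[(np.hypot(W[:,0]-g[0],W[:,1]-g[1])<.05)&(W[:,2]>z[0])&(W[:,2]<z[1])]
    if len(q): print(len(q),(q[:,:2].min(0)+q[:,:2].max(0))/2,q[:,:2].mean(0),q[:,2].max())
trayfit(W,(.444,-.187),1)
E
```

```text
time: 3.3
tool_pos: [0.606, -0.0061, 0.2997]
tool_rot: [-0.0, 0.0, 1.0, 0.0]
contact_force: [0.0, -0.5, -0.2]
gripper_width: 1.001
grasp_force: 0.0
[ 0.60602653 -0.00614024  0.29966179] [[-1.     0.001 -0.001]
 [ 0.001  1.     0.001]
 [ 0.001  0.001 -1.   ]]
1165 [ 0.65528403 -0.05939894] [ 0.65235932 -0.05754197] 0.2215009616121784
1714 [ 0.65504026 -0.17999696] [ 0.65531599 -0.18054867] 0.11692040051924975
tray [ 0.4432 -0.1862  0.0591] cost 0.0025 holes +y,-y [ 0.5165 -0.1217] [ 0.5236 -0.2415] strip [ 0.4387 -0.1864]
```

View pics/w1.png

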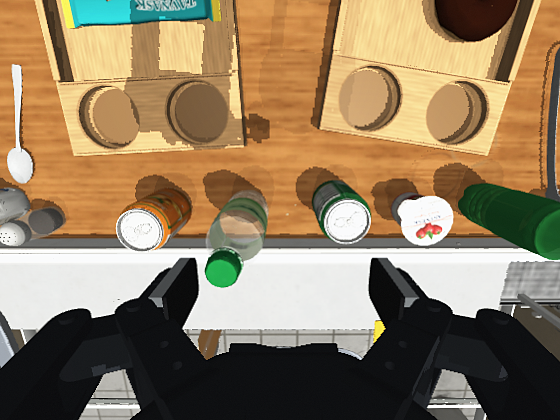

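The wrist view shows the clear bottle with its cap at (222,267), the cans at (140,228) and (347,219), the tub at (427,218) and the tray holes in the clear. I'll grip the cap.

```bash
python3 -m inch '[[[-0.025,-0.027,0],[0,0,0],1],[[-0.024,-0.027,0],[0,0,0],1],[[0,0,0.03],[0,0,0],0.8],[[0,0,0.03],[0,0,0],0.7],[[0,0,0.019],[0,0,0],0.7],[[0,0,0],[0,0,0],0.6],[[0,0,0],[0,0,0],0.3],[[0,0,0],[0,0,0],0.2]]'
python3 -m inch '[[[0,0,0],[0,0,0],0.1],[[0,0,0],[0,0,0],0.1],[[0,0,0],[0,0,0],0.1],[[0,0,0],[0,0,0],0.1]]'
```

```text
time: 4.15
tool_pos: [0.656, -0.0597, 0.2234]
tool_rot: [0.002, -0.001, 1.0, -0.0]
contact_force: [0.3, -0.7, 0.2]
gripper_width: 0.266
grasp_force: 0.0
time: 4.55
tool_pos: [0.6553, -0.0604, 0.2213]
tool_rot: [0.0, -0.0, 1.0, -0.0]
contact_force: [-0.6, 0.7, -0.4]
gripper_width: 0.1
grasp_force: 0.0
```

```bash
python3 -c "
from h import *
shot('wrist','w2.png');im,d,P=shot('scene');cv2.imwrite('pics/s2.png',cv2.resize(im[60:260,220:420,::-1],None,fx=3,fy=3))
a=cv2.imread('pics/w2.png');b=cv2.imread('pics/s2.png');cv2.imwrite('pics/c2.png',np.hstack([cv2.resize(a,(480,360)),cv2.resize(b,(320,360))]))"
```

```text
(no output)
```

View pics/c2.png

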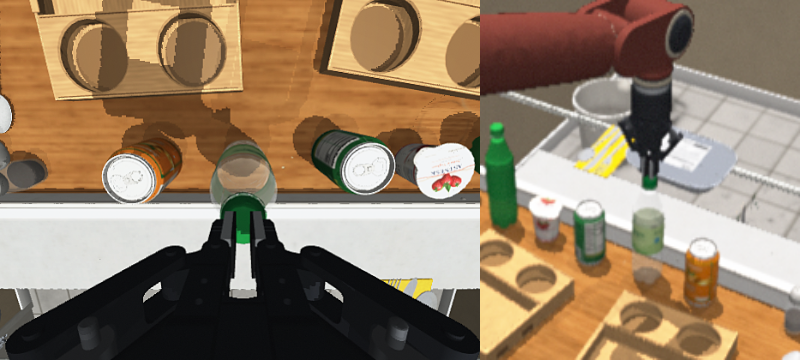

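Run:
```python
from h import *
for c in('wrist','scene','top'):
    im,d,P=shot(c);W=cloud(P,d);g=(np.hypot(W[...,0]-.656,W[...,1]+.06)<.045)&(W[...,2]>.16)&(d>0)
    hsv=cv2.cvtColor(im,cv2.COLOR_RGB2HSV);grn=g&(hsv[...,1]>130)&(hsv[...,0]>40)&(hsv[...,0]<85);blk=g&(im.max(2)<70)
    for n,m in(('cap',grn),('black',blk)):
        q=W[m]
        if len(q): print(c,n,len(q),np.round(np.percentile(q,[2,50,98],axis=0),3).tolist())
print(manip.state()['gripper_width'],manip.state()['contact_force'])
```

```text
wrist cap 1367 [[0.641, -0.073, 0.206], [0.648, -0.06, 0.219], [0.669, -0.047, 0.231]]
wrist black 41197 [[0.635, -0.102, 0.232], [0.643, -0.06, 0.3], [0.663, -0.018, 0.324]]
scene cap 47 [[0.64, -0.075, 0.203], [0.647, -0.065, 0.215], [0.66, -0.055, 0.222]]
scene black 974 [[0.618, -0.1, 0.236], [0.644, -0.071, 0.332], [0.665, -0.019, 0.428]]
top black 299 [[0.613, -0.077, 0.286], [0.62, -0.05, 0.463], [0.65, -0.019, 0.513]]
0.09790413916089434 [0.35186873 0.0448703  0.45100641]
```

Run:
```python
from h import *
im,d,P=shot('wrist');W=cloud(P,d)
cv2.imwrite('pics/c3.png',cv2.resize(im[200:340,220:350,::-1],None,fx=4,fy=4,interpolation=cv2.INTER_NEAREST))
for u in(262,270,283,296,304): print(u,[(v,np.round(W[v,u],3).tolist()) for v in range(225,330,12)])
```

```text
262 [(225, [0.647, -0.074, 0.183]), (237, [0.652, -0.073, 0.191]), (249, [0.643, -0.07, 0.231]), (261, [0.643, -0.07, 0.244]), (273, [0.643, -0.069, 0.256]), (285, [0.643, -0.068, 0.266]), (297, [0.642, -0.067, 0.275]), (309, [0.638, -0.066, 0.288]), (321, [0.641, -0.066, 0.29])]
270 [(225, [0.645, -0.068, 0.19]), (237, [0.644, -0.067, 0.213]), (249, [0.643, -0.066, 0.23]), (261, [0.644, -0.066, 0.243]), (273, [0.643, -0.065, 0.255]), (285, [0.647, -0.065, 0.259]), (297, [0.652, -0.065, 0.26]), (309, [0.658, -0.065, 0.259]), (321, [0.664, -0.065, 0.259])]
283 [(225, [0.644, -0.06, 0.192]), (237, [0.642, -0.06, 0.218]), (249, [0.648, -0.06, 0.22]), (261, [0.655, -0.06, 0.22]), (273, [0.662, -0.06, 0.22]), (285, [0.778, -0.06, 0.039]), (297, [0.795, -0.06, 0.039]), (309, [0.812, -0.06, 0.04]), (321, [0.831, -0.06, 0.039])]
296 [(225, [0.644, -0.052, 0.191]), (237, [0.644, -0.053, 0.213]), (249, [0.643, -0.053, 0.232]), (261, [0.643, -0.054, 0.244]), (273, [0.644, -0.054, 0.254]), (285, [0.646, -0.055, 0.26]), (297, [0.652, -0.054, 0.26]), (309, [0.658, -0.054, 0.259]), (321, [0.664, -0.054, 0.259])]
304 [(225, [0.647, -0.046, 0.184]), (237, [0.647, -0.048, 0.205]), (249, [0.643, -0.049, 0.23]), (261, [0.643, -0.05, 0.244]), (273, [0.643, -0.051, 0.256]), (285, [0.643, -0.052, 0.266]), (297, [0.643, -0.052, 0.274]), (309, [0.639, -0.053, 0.286]), (321, [0.644, -0.053, 0.285])]
```

View pics/c3.png

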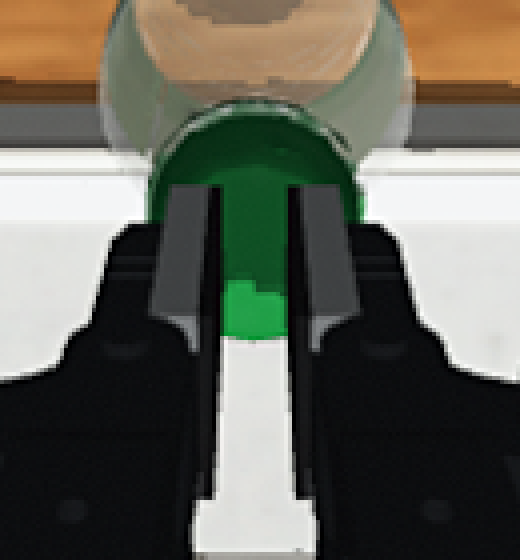

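The crop shows the pads closed just above the cap, with the tips at z≈0.225 for tool z 0.221. The tips therefore sit about 29 mm higher than the tool frame says they should. I'll open, go lower and grip again, using this measured offset.

```bash
python3 -m inch '[[[0,0,0],[0,0,0],0.6],[[0,0,0],[0,0,0],0.6],[[0,0,0],[0,0,0],0.6],[[0,0,0],[0,0,0],0.6],[[0,0,0.01],[0,0,0],0.6],[[0,0,0.01],[0,0,0],0.6],[[0,0,0.008],[0,0,0],0.6],[[0,0,0],[0,0,0],0.6]]'
python3 -m inch '[[[0,0,0],[0,0,0],0.4],[[0,0,0],[0,0,0],0.3],[[0,0,0],[0,0,0],0.2],[[0,0,0],[0,0,0],0.1],[[0,0,0],[0,0,0],0.1],[[0,0,0],[0,0,0],0.1],[[0,0,0],[0,0,0],0.1],[[0,0,0],[0,0,0],0.1]]'
```

```text
time: 5.65
tool_pos: [0.6538, -0.06, 0.19]
tool_rot: [-0.002, -0.0, 1.0, 0.0]
contact_force: [0.7, -0.4, 0.1]
gripper_width: 0.603
grasp_force: 0.0
time: 6.45
tool_pos: [0.6552, -0.0603, 0.1931]
tool_rot: [0.0, -0.0, 1.0, -0.0]
contact_force: [0.0, 0.2, -1.1]
gripper_width: 0.33
grasp_force: 56.5
```

```bash
python3 -m inch '[[[0,0,-0.004],[0,0,0],0.1],[[0,0,-0.008],[0,0,0],0.1],[[0,0,-0.012],[0,0,0],0.1],[[0,0,-0.012],[0,0,0],0.1],[[0,0,-0.012],[0,0,0],0.1],[[0,0,-0.012],[0,0,0],0.1],[[0,0,-0.008],[0,0,0],0.1],[[0,0,-0.004],[0,0,0],0.1]]'
python3 -m inch '[[[0.004,0,0],[0,0,0],0.1],[[0.008,0,0],[0,0,0],0.1],[[0.012,0,0],[0,0,0],0.1],[[0.012,0,0],[0,0,0],0.1],[[0.012,-0.004,0],[0,0,0],0.1],[[0.012,-0.008,0],[0,0,0],0.1],[[0.01,-0.012,0],[0,0,0],0.1],[[0.01,-0.012,0],[0,0,0],0.1]]'
python3 -m inch '[[[0.006,-0.014,0],[0,0,0],0.1],[[0.006,-0.014,0],[0,0,0],0.1],[[0.006,-0.014,0],[0,0,0],0.1],[[0.006,-0.014,0],[0,0,0],0.1],[[0.006,-0.014,0],[0,0,0],0.1],[[0.006,-0.014,0],[0,0,0],0.1],[[0.006,-0.014,0],[0,0,0],0.1],[[0.006,-0.014,0],[0,0,0],0.1]]'
python3 -m inch '[[[0.004,-0.012,0],[0,0,0],0.1],[[0,-0.01,0],[0,0,0],0.1],[[0,-0.007,0],[0,0,0],0.1],[[0,-0.0045,0],[0,0,0],0.1],[[0,0,0],[0,0,0],0.1],[[0,0,0],[0,0,0],0.1],[[0,0,0],[0,0,0],0.1],[[0,0,0],[0,0,0],0.1]]'
python3 - <<'E'
from fit import *
s,p,r=st();print(p,s['grasp_force'])
im,d,P=shot('wrist','w4.png');W=cloud(P,d)[d>0]
b=W[(np.hypot(W[:,0]-p[0],W[:,1]-p[1])<.06)]
for lo,hi in((.04,.08),(.08,.13),(.13,.18),(.18,.22)):
    q=b[(b[:,2]>lo)&(b[:,2]<hi)];
    if len(q):print(lo,len(q),np.round(q[:,:2].min(0),3),np.round(q[:,:2].max(0),3))
b=W[np.hypot(W[:,0]-.43,W[:,1]+.19)<.2]
trayfit(W[np.hypot(W[:,0]-p[0],W[:,1]-p[1])>.045],(.444,-.187),1)
im,d,P=shot('scene','s4.png')
a=cv2.imread('pics/w4.png');b=cv2.imread('pics/s4.png')[100:300,240:440];cv2.imwrite('pics/c4.png',np.hstack([cv2.resize(a,(480,360)),cv2.resize(b,(320,360))]))
E
```

```text
time: 7.25
tool_pos: [0.6557, -0.0604, 0.2667]
tool_rot: [0.001, -0.0, 1.0, -0.0]
contact_force: [-0.1, 0.4, -3.2]
gripper_width: 0.33
grasp_force: 56.2
time: 8.05
tool_pos: [0.5742, -0.0975, 0.2651]
tool_rot: [0.0, 0.0, 1.0, -0.0]
contact_force: [-0.4, -0.9, -2.8]
gripper_width: 0.333
grasp_force: 56.1
time: 8.85
tool_pos: [0.5267, -0.2095, 0.2649]
tool_rot: [0.0, -0.0, 1.0, -0.0]
contact_force: [0.8, 0.8, -4.0]
gripper_width: 0.331
grasp_force: 56.1
time: 9.65
tool_pos: [0.5233, -0.2414, 0.265]
tool_rot: [0.0, -0.0, 1.0, 0.0]
contact_force: [0.6, 0.1, -3.0]
gripper_width: 0.332
grasp_force: 56.1
[ 0.52332477 -0.24143006  0.26495135] 56.14638361323159
0.08 270 [ 0.493 -0.268] [ 0.511 -0.212]
0.13 401 [ 0.492 -0.272] [ 0.52  -0.209]
0.18 913 [ 0.492 -0.272] [ 0.519 -0.211]
tray [ 0.4425 -0.1857  0.0474] cost 0.0026 holes +y,-y [ 0.5166 -0.1222] [ 0.5223 -0.242 ] strip [ 0.438 -0.186]
```

View pics/c4.png

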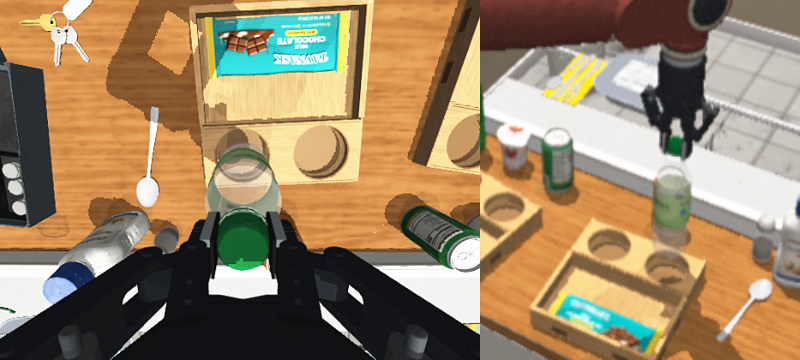

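The bottle hangs plumb over the -y hole, with its axis about 1–2 mm off the hole centre. I'll lower it.

```bash
python3 -m inch '[[[0,-0.001,0.005],[0,0,0],0.1],[[0.001,0,0.01],[0,0,0],0.1],[[0,0,0.012],[0,0,0],0.1],[[0,0,0.012],[0,0,0],0.1],[[0,0,0.01],[0,0,0],0.1],[[0,0,0.007],[0,0,0],0.1],[[0,0,0.004],[0,0,0],0.1],[[0,0,0.002],[0,0,0],0.1]]'
python3 -m inch '[[[0,0,0.002],[0,0,0],0.1],[[0,0,0.001],[0,0,0],0.1],[[0,0,0.001],[0,0,0],0.1],[[0,0,0],[0,0,0],0.1],[[0,0,0],[0,0,0],0.1]]'
```

```text
time: 10.55
tool_pos: [0.5221, -0.2428, 0.2024]
tool_rot: [-0.0, -0.0, 1.0, 0.0]
contact_force: [-0.0, -0.1, -3.2]
gripper_width: 0.334
grasp_force: 56.2
time: 11.05
tool_pos: [0.5223, -0.2429, 0.1992]
tool_rot: [0.0, -0.0, 1.0, -0.0]
contact_force: [-0.0, 0.5, -3.6]
gripper_width: 0.334
grasp_force: 56.2
```

```bash
python3 -m inch '[[[0,0,0.001],[0,0,0],0.1],[[0,0,0.001],[0,0,0],0.1],[[0,0,0],[0,0,0],0.1]]'
python3 -m inch '[[[0,0,0.001],[0,0,0],0.1],[[0,0,0],[0,0,0],0.1]]'
```

```text
time: 11.35
tool_pos: [0.5223, -0.2429, 0.1971]
tool_rot: [0.0, -0.0, 1.0, -0.0]
contact_force: [0.7, 0.4, -3.0]
gripper_width: 0.335
grasp_force: 56.3
time: 11.55
tool_pos: [0.5226, -0.243, 0.197]
tool_rot: [0.001, -0.0, 1.0, -0.0]
contact_force: [-0.9, 1.1, 1.7]
gripper_width: 0.329
grasp_force: 56.9
```

```bash
python3 -m inch '[[[0,0,0],[0,0,0],0.36],[[0,0,0],[0,0,0],0.4],[[0,0,0],[0,0,0],0.5],[[0,0,0],[0,0,0],0.6],[[0,0,0],[0,0,0],0.6],[[0,0,-0.005],[0,0,0],0.6],[[0,0,-0.015],[0,0,0],0.6],[[0,0,-0.035],[0,0,0],0.6]]'
python3 -m inch '[[[0,0,-0.035],[0,0,0],1],[[-0.011,0.036,0],[0,0,0],1],[[-0.011,0.036,0],[0,0,0],1],[[-0.011,0.036,0],[0,0,0],1],[[-0.011,0.036,0],[0,0,0],1],[[-0.011,0.036,0],[0,0,0],1],[[-0.011,0.036,0],[0,0,0],1],[[-0.011,0.036,0],[0,0,0],1]]'
python3 -m inch '[[[-0.011,0.036,0],[0,0,0],1],[[-0.011,0.036,0],[0,0,0],1],[[0,0.006,0.02],[0,0,0],1],[[0,0,0],[0,0,0.15],1],[[0,0,0],[0,0,0.15],1],[[0,0,0],[0,0,0.15],1],[[0,0,0],[0,0,0.15],1],[[0,0,0],[0,0,0],1]]'
python3 - <<'E'
from fit import *
s,p,r=st();print(p,s['joint_pos'],np.round(r.as_matrix(),3).tolist())
im,d,P=shot('wrist','w5.png');W=cloud(P,d)[d>0]
for g,z in(((.657,.188),(.062,.08)),((.644,.07),(.108,.125)),((.65,.295),(.19,.25)),((.65,.295),(.05,.12))):
    q=W[(np.hypot(W[:,0]-g[0],W[:,1]-g[1])<.05)&(W[:,2]>z[0])&(W[:,2]<z[1])]
    if len(q): print(g,len(q),(q[:,:2].min(0)+q[:,:2].max(0))/2,q[:,:2].min(0),q[:,:2].max(0),q[:,:2].mean(0),q[:,2].max())
q=W[np.hypot(W[:,0]-p[0],W[:,1]-p[1])<.1];q=q[q[:,2]>.21];print('tips z',np.percentile(q[:,2],[.5,2,5]),p[2])
trayfit(W,(.434,.178),0)
im,d,P=shot('scene');W=cloud(P,d)[d>0];trayfit(W,(.444,-.187),1)
b=W[(np.hypot(W[:,0]-.522,W[:,1]+.242)<.05)];print('bottle',np.percentile(b[:,2],99)); q=b[b[:,2]>.205];print(q[:,:2].mean(0))
E
```

```text
time: 12.35
tool_pos: [0.5207, -0.2419, 0.2488]
tool_rot: [-0.003, -0.0, 1.0, 0.002]
contact_force: [1.5, -0.1, 0.8]
gripper_width: 0.601
grasp_force: 0.0
time: 13.15
tool_pos: [0.5997, 0.0107, 0.2878]
tool_rot: [0.001, -0.0, 1.0, -0.0]
contact_force: [-0.3, -1.1, 0.8]
gripper_width: 1.002
grasp_force: 0.0
time: 13.95
tool_pos: [0.6215, 0.0872, 0.2675]
tool_rot: [0.001, 0.295, 0.955, 0.0]
contact_force: [0.3, -0.8, -0.1]
gripper_width: 1.002
grasp_force: 0.0
[0.62152324 0.0872437  0.26746922] [ 2.09636482e-02  3.82775496e-02  1.56543288e+00 -1.39108701e-05
  1.53618210e+00 -9.50406213e-01] [[-0.826, 0.564, 0.002], [0.564, 0.826, 0.0], [-0.001, 0.001, -1.0]]
(0.657, 0.188) 2916 [0.65910783 0.18776725] [0.62374989 0.15032466] [0.69446578 0.22520984] [0.6569339  0.18890471] 0.07273578573349791
(0.644, 0.07) 2044 [0.64405487 0.07206114] [0.61595359 0.04379174] [0.67215616 0.10033055] [0.64430193 0.07203842] 0.11674374783821569
(0.65, 0.295) 1375 [0.6446108  0.29198278] [0.62956462 0.28003131] [0.65965698 0.30393426] [0.64119533 0.28655147] 0.21815341708943006
(0.65, 0.295) 1821 [0.64547906 0.28921403] [0.61391857 0.26389859] [0.67703955 0.31452947] [0.63437934 0.27415703] 0.11998183791695703
tips z [0.28684893 0.29482901 0.30648152] 0.2674692182227607
tray [ 0.4328  0.1797 -0.1461] cost 0.0017 holes +y,-y [0.5177 0.2278] [0.5003 0.1091] strip [0.4284 0.1803]
tray [ 0.446  -0.1846  0.0454] cost 0.006 holes +y,-y [ 0.5202 -0.1211] [ 0.5256 -0.241 ] strip [ 0.4415 -0.1848]
bottle 0.22493823967242876
[ 0.51997666 -0.2448781 ]
```

View pics/w5.png

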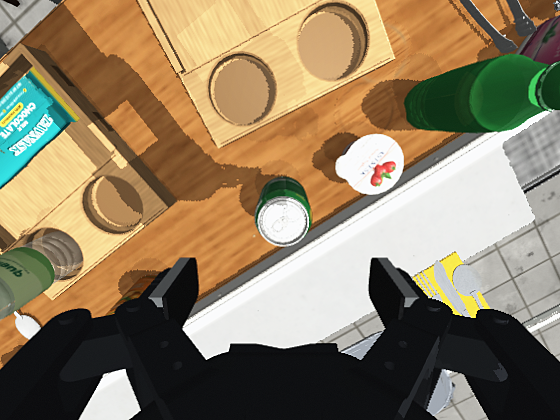

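The wrist view shows the tub lid at (370,163), with its peel tab at (345,163), right where a finger would land. I'll turn the other way so the fingers miss the tab, then go over the tub.

```bash
python3 -m inch '[[[0,0,0],[0,0,-0.149],1],[[0,0,0],[0,0,-0.149],1],[[0,0,0],[0,0,-0.149],1],[[0,0,0],[0,0,-0.149],1],[[0,0,0],[0,0,-0.149],1],[[0,0,0],[0,0,-0.149],1],[[0,0,0],[0,0,-0.149],1],[[0,0,0],[0,0,-0.149],1]]'
python3 -m inch '[[[-0.022,0.0155,0],[0,0,0],1],[[-0.022,0.0155,0],[0,0,0],1],[[-0.022,0.0155,0.01],[0,0,0],1],[[-0.021,0.0155,0.02],[0,0,0],1],[[0,0,0.03],[0,0,0],1],[[0,0,0],[0,0,0],1],[[0,0,0],[0,0,0],1]]'
python3 - <<'E'
from fit import *
s,p,r=st();print(p,s['joint_pos'],np.round(r.as_matrix(),3).tolist())
im,d,P=shot('wrist','w6.png');W=cloud(P,d)[d>0]
for g,z in(((.657,.188),(.062,.08)),):
    q=W[(np.hypot(W[:,0]-g[0],W[:,1]-g[1])<.05)&(W[:,2]>z[0])&(W[:,2]<z[1])]
    print(g,len(q),(q[:,:2].min(0)+q[:,:2].max(0))/2,q[:,:2].min(0),q[:,:2].max(0),q[:,:2].mean(0),q[:,2].max())
t=(W-p)@r.as_matrix(); t=t[(abs(t[:,0])<.06)&(t[:,2]<0)&(np.hypot(t[:,0],t[:,1])<.12)]
for a in np.arange(-.14,0,.01):
    k=t[(t[:,2]>a)&(t[:,2]<a+.01)]
    if len(k): print(round(a,2),len(k),np.round(np.percentile(k[:,1],[1,99]),3))
E
```

```text
time: 14.85
tool_pos: [0.6212, 0.0872, 0.2664]
tool_rot: [0.0, -0.296, 0.955, -0.0]
contact_force: [0.7, -0.4, 0.1]
gripper_width: 0.998
grasp_force: 0.0
time: 15.55
tool_pos: [0.6584, 0.187, 0.2057]
tool_rot: [-0.001, -0.292, 0.956, 0.0]
contact_force: [0.2, -0.3, 1.4]
gripper_width: 1.0
grasp_force: 0.0
[0.6583558  0.18697935 0.20566886] [ 1.68147846e-01  2.05424748e-01  1.48678910e+00 -1.35958305e-04
  1.45092471e+00 -1.99599343e+00] [[-0.829, -0.559, -0.002], [-0.559, 0.829, -0.0], [0.001, 0.001, -1.0]]
(0.657, 0.188) 4030 [0.65855736 0.18785228] [0.62337019 0.1497156 ] [0.69374452 0.22598896] [0.65647217 0.18818244] 0.0726975110887777
-0.11 3496 [-0.022  0.024]
-0.1 11255 [-0.063  0.063]
-0.09 14078 [-0.069  0.07 ]
-0.08 9456 [-0.071  0.073]
-0.07 7794 [-0.072  0.073]
-0.06 1382 [-0.064  0.066]
-0.05 1386 [-0.055  0.056]
-0.04 1381 [-0.055  0.057]
-0.03 1060 [-0.055  0.056]
-0.02 308 [-0.047  0.049]
```

View pics/w6.png

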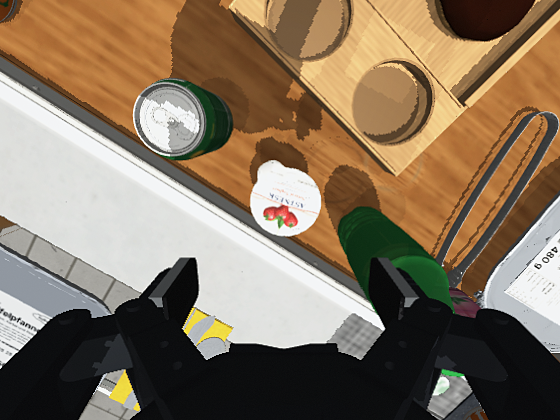

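```bash
python3 -m inch '[[[0,0.0015,0.02],[0,0,-0.125],1],[[0,0,0.035],[0,0,-0.125],1],[[0,0,0.035],[0,0,0],1],[[0,0,0.035],[0,0,0],1],[[0,0,0.025],[0,0,0],1],[[0,0,0.014],[0,0,0],1],[[0,0,0.008],[0,0,0],1],[[0,0,0],[0,0,0],1]]'
python3 -m inch '[[[0,0,0],[0,0,0],0.9],[[0,0,0],[0,0,0],0.8],[[0,0,0],[0,0,0],0.7],[[0,0,0],[0,0,0],0.5],[[0,0,0],[0,0,0],0.4],[[0,0,0],[0,0,0],0.4],[[0,0,0],[0,0,0],0.4]]'
```

```text
time: 16.4
tool_pos: [0.6584, 0.1883, 0.0346]
tool_rot: [0.0, -0.409, 0.913, -0.0]
contact_force: [-1.1, -0.4, -0.9]
gripper_width: 0.998
grasp_force: 0.0
time: 17.1
tool_pos: [0.6596, 0.189, 0.0369]
tool_rot: [0.002, -0.409, 0.913, -0.0]
contact_force: [-1.6, 0.2, 5.9]
gripper_width: 0.774
grasp_force: 66.9
```

```bash
python3 -m inch '[[[0,0,-0.003],[0,0,0],0.4],[[0,0,-0.01],[0,0,0],0.4],[[0,0,-0.02],[0,0,0],0.4],[[0,0,-0.03],[0,0,0],0.4],[[0,0,-0.03],[0,0,0],0.4],[[0,0,-0.025],[0,0,0],0.4],[[0,0,-0.015],[0,0,0],0.4],[[0,0,-0.005],[0,0,0],0.4]]'
python3 -m inch '[[[0.0076,-0.0023,0],[0,0,0],0.4],[[0.0153,-0.0047,0],[0,0,0],0.4],[[0.024,-0.0073,0],[0,0,0],0.4],[[0.024,-0.0073,0],[0,0,0],0.4],[[0.024,-0.0073,0],[0,0,0],0.4],[[0.024,-0.0073,0],[0,0,0],0.4],[[0.024,-0.0073,0],[0,0,0],0.4],[[0.024,-0.0073,0],[0,0,0],0.4]]'
python3 -m inch '[[[0.024,-0.0073,0],[0,0,0],0.4],[[0.024,-0.0073,0],[0,0,0],0.4],[[0.024,-0.0073,0],[0,0,0],0.4],[[0.024,-0.0073,0],[0,0,0],0.4],[[0.024,-0.0073,0],[0,0,0],0.4],[[0.019,-0.006,0],[0,0,0],0.4],[[0.0115,-0.0035,0],[0,0,0],0.4],[[0.006,-0.002,0],[0,0,0],0.4]]'
python3 -m inch '[[[0,0,0.02],[0,0,0],0.4],[[0,0,0.02],[0,0,0],0.4],[[0,0,0],[0,0,0],0.4],[[0,0,0],[0,0,0],0.4]]'
python3 - <<'E'
from fit import *
s,p,r=st();print(p,s['grasp_force'],np.round(r.as_matrix(),3).tolist())
im,d,P=shot('wrist','w7.png');W=cloud(P,d)[d>0]
q=W[(np.hypot(W[:,0]-p[0],W[:,1]-p[1])<.06)&(W[:,2]<p[2]+.045)&(W[:,2]>.05)];print(np.round(np.percentile(q,[1,50,99],axis=0),3).tolist())
trayfit(W[np.hypot(W[:,0]-p[0],W[:,1]-p[1])>.045],(.444,-.187),1)
E
```

```text
time: 17.9
tool_pos: [0.6588, 0.1886, 0.1745]
tool_rot: [0.002, -0.409, 0.913, -0.0]
contact_force: [0.3, -0.1, -1.3]
gripper_width: 0.776
grasp_force: 66.9
time: 18.7
tool_pos: [0.5823, 0.0283, 0.1695]
tool_rot: [-0.002, -0.408, 0.913, 0.001]
contact_force: [-0.1, -0.4, -1.0]
gripper_width: 0.775
grasp_force: 66.9
time: 19.5
tool_pos: [0.5147, -0.1195, 0.1705]
tool_rot: [-0.001, -0.408, 0.913, 0.001]
contact_force: [-0.1, -0.5, -0.8]
gripper_width: 0.77
grasp_force: 66.9
time: 19.9
tool_pos: [0.5158, -0.1182, 0.1314]
tool_rot: [-0.001, -0.409, 0.913, 0.001]
contact_force: [-0.1, -0.4, -0.5]
gripper_width: 0.772
grasp_force: 67.1
[ 0.51584388 -0.11818703  0.13137708] 67.0763698790688 [[-0.665, -0.746, -0.001], [-0.746, 0.665, 0.001], [0.0, 0.002, -1.0]]
[[0.479, -0.155, 0.126], [0.509, -0.124, 0.165], [0.547, -0.086, 0.175]]
tray [ 0.4428 -0.1851  0.0508] cost 0.0029 holes +y,-y [ 0.5166 -0.1213] [ 0.5227 -0.2411] strip [ 0.4383 -0.1854]
```

View pics/w7.png

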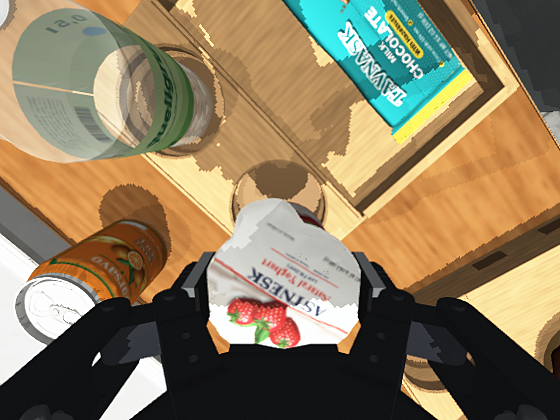

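The tub hangs level over the hole at (280,190), about 3 mm off. I'll correct that and lower it.

```bash
python3 -m inch '[[[0.002,-0.003,0.005],[0,0,0],0.4],[[0,0,0.015],[0,0,0],0.4],[[0,0,0.02],[0,0,0],0.4],[[0,0,0.02],[0,0,0],0.4],[[0,0,0.014],[0,0,0],0.4],[[0,0,0.007],[0,0,0],0.4],[[0,0,0.004],[0,0,0],0.4],[[0,0,0],[0,0,0],0.4]]'
python3 -m inch '[[[0,0,0.002],[0,0,0],0.4],[[0,0,0.001],[0,0,0],0.4],[[0,0,0],[0,0,0],0.4]]'
python3 -m inch '[[[0,0,0.001],[0,0,0],0.4],[[0,0,0],[0,0,0],0.4]]'
python3 -m inch '[[[0,0,0.001],[0,0,0],0.4],[[0,0,0],[0,0,0],0.4]]'
```

```text
time: 20.75
tool_pos: [0.5172, -0.1221, 0.0468]
tool_rot: [-0.0, -0.409, 0.913, 0.0]
contact_force: [0.1, -0.3, -0.9]
gripper_width: 0.772
grasp_force: 67.1
time: 21.05
tool_pos: [0.5175, -0.1222, 0.0443]
tool_rot: [0.0, -0.409, 0.913, -0.0]
contact_force: [-0.2, 0.3, -0.2]
gripper_width: 0.774
grasp_force: 67.1
time: 21.25
tool_pos: [0.5172, -0.1221, 0.043]
tool_rot: [0.0, -0.409, 0.913, -0.0]
contact_force: [-0.2, -0.1, -1.1]
gripper_width: 0.778
grasp_force: 67.1
time: 21.45
tool_pos: [0.5171, -0.1221, 0.0418]
tool_rot: [-0.0, -0.409, 0.913, 0.0]
contact_force: [0.3, 0.3, -1.3]
gripper_width: 0.771
grasp_force: 67.1
```

```bash
python3 -m inch '[[[0,0,0.001],[0,0,0],0.4],[[0,0,0],[0,0,0],0.4]]'
python3 -m inch '[[[0,0,0.001],[0,0,0],0.4],[[0,0,0],[0,0,0],0.4]]'
python3 -m inch '[[[0,0,0.001],[0,0,0],0.4],[[0,0,0],[0,0,0],0.4]]'
```

```text
time: 21.65
tool_pos: [0.5172, -0.1222, 0.0409]
tool_rot: [0.0, -0.409, 0.913, -0.0]
contact_force: [0.3, 0.2, -0.8]
gripper_width: 0.774
grasp_force: 67.1
time: 21.85
tool_pos: [0.5174, -0.1222, 0.0409]
tool_rot: [-0.0, -0.409, 0.913, 0.0]
contact_force: [-2.8, 1.6, 5.5]
gripper_width: 0.771
grasp_force: 67.6
time: 22.05
tool_pos: [0.5176, -0.1222, 0.0408]
tool_rot: [-0.0, -0.409, 0.913, 0.0]
contact_force: [-4.7, 1.9, 10.5]
gripper_width: 0.778
grasp_force: 68.0
```

```bash
python3 -m inch '[[[0,0,-0.002],[0,0,0],0.4],[[0,0,0],[0,0,0],0.8],[[0,0,0],[0,0,0],0.85],[[0,0,0],[0,0,0],0.9],[[0,0,0],[0,0,0],1],[[0,0,0],[0,0,0],1],[[0,0,-0.01],[0,0,0],1],[[0,0,-0.03],[0,0,0],1]]'
python3 -m inch '[[[0,0,-0.045],[0,0,0],1],[[0,0,-0.045],[0,0,0],1],[[0,0,-0.045],[0,0,0],1],[[0,0,-0.045],[0,0,0.1456],1],[[0,0,0],[0,0,0.1456],1],[[0,0,0],[0,0,0.1456],1],[[0,0,0],[0,0,0.1456],1],[[0,0,0],[0,0,0.1456],1]]'
python3 -m inch '[[[0,0,0],[0,0,0.1456],0.5],[[0,0,0],[0,0,0.1456],0.4],[[-0.01,-0.042,0],[0,0,0],0.4],[[-0.01,-0.042,0],[0,0,0],0.4],[[-0.01,-0.042,0],[0,0,0],0.4],[[-0.01,-0.042,0],[0,0,0],0.4],[[-0.01,-0.042,0],[0,0,0],0.4],[[-0.008,-0.042,0],[0,0,0],0.4]]'
python3 -m inch '[[[-0.006,-0.0145,0.03],[0,0,0],0.4],[[0,0,0.04],[0,0,0],0.4],[[0,0,0.04],[0,0,0],0.4],[[0,0,0.02],[0,0,0],0.4],[[0,0,0],[0,0,0],0.4],[[0,0,0],[0,0,0],0.4]]'
python3 - <<'E'
from fit import *
s,p,r=st();M=r.as_matrix();print(p,s['joint_pos'],np.round(M,3).tolist())
im,d,P=shot('wrist','w8.png');W=cloud(P,d)
m=spoonfit(im,W)&(d>0)&(W[...,0]>.43)&(W[...,0]<.63)&(W[...,1]<-.34)&(W[...,1]>-.43)&(W[...,2]<.03)&(W[...,2]>-.01)
n,l,sx,_=cv2.connectedComponentsWithStats(m.astype(np.uint8));k=1+sx[1:,4].argmax();q=W[l==k]
t=(q-p)@M;print(len(q),'tool x',t[:,0].min(),t[:,0].max(),'z',q[:,2].min(),np.median(q[:,2]),q[:,2].max())
for a in np.arange(-.09,.12,.015):
    k=t[(t[:,0]>a)&(t[:,0]<a+.015)]
    if len(k)>5: print(round(a,3),len(k),'y',np.round(np.percentile(k[:,1],[3,97]),4),'wz',round(p[2]-k[:,2].mean(),4))
E
```

```text
time: 22.85
tool_pos: [0.5146, -0.1212, 0.0785]
tool_rot: [-0.002, -0.409, 0.913, 0.002]
contact_force: [0.2, -0.0, 0.2]
gripper_width: 1.0
grasp_force: 0.0
time: 23.65
tool_pos: [0.5172, -0.1221, 0.2619]
tool_rot: [0.0, -0.054, 0.999, -0.0]
contact_force: [-0.1, 0.7, 0.4]
gripper_width: 0.999
grasp_force: 0.0
time: 24.45
tool_pos: [0.5298, -0.3822, 0.2618]
tool_rot: [0.0, 0.088, 0.996, -0.0]
contact_force: [1.0, 0.6, 0.3]
gripper_width: 0.404
grasp_force: 0.0
time: 25.05
tool_pos: [0.5335, -0.3959, 0.1319]
tool_rot: [0.0, 0.088, 0.996, -0.0]
contact_force: [-0.4, 0.4, 0.3]
gripper_width: 0.4
grasp_force: 0.0
[ 0.53354585 -0.395938    0.13193666] [-7.50348901e-01  2.17193359e-01  1.59995501e+00  4.57773018e-05
  1.32366997e+00 -2.14421983e+00] [[-0.984, 0.176, 0.001], [0.176, 0.984, -0.0], [-0.001, -0.0, -1.0]]
2666 tool x -0.08998390546131409 0.08523456177947582 z -0.0020392678651377717 0.003384746403776865 0.009975859875854386
-0.09 194 y [-0.0102  0.012 ] wz 0.0049
-0.075 459 y [-0.0154  0.0169] wz 0.0035
-0.06 478 y [-0.0162  0.0184] wz 0.0031
-0.045 314 y [-0.013   0.0152] wz 0.0053
-0.03 84 y [-0.0019  0.0041] wz 0.0079
-0.015 96 y [-0.0019  0.004 ] wz 0.0068
0.0 109 y [-0.0018  0.004 ] wz 0.0065
0.015 136 y [-0.0028  0.0049] wz 0.0048
0.03 167 y [-0.0036  0.0058] wz 0.0033
0.045 209 y [-0.0045  0.0066] wz 0.0022
0.06 244 y [-0.0053  0.0075] wz 0.002
0.075 176 y [-0.0052  0.0074] wz 0.002
```

View pics/w8.png

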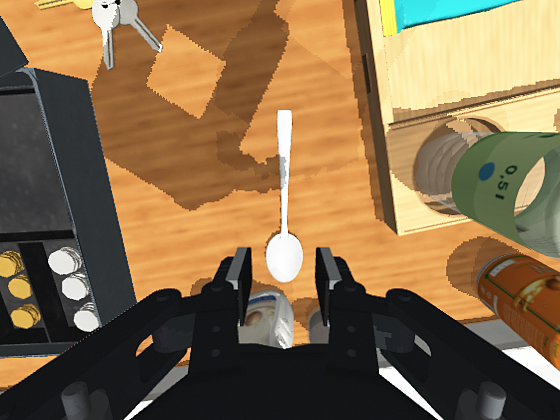

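The wrist view shows the spoon lined up with the tool. The handle runs from (285,115) to (284,235), the bowl is at (284,258), and the spoon's middle is under the TCP. I'll descend and grip.

```bash
python3 -m inch '[[[-0.01,0.001,0.03],[0,0,0],0.35],[[0,0,0.035],[0,0,0],0.35],[[0,0,0.03],[0,0,0],0.35],[[0,0,0.02],[0,0,0],0.35],[[0,0,0.008],[0,0,0],0.35],[[0,0,0.004],[0,0,0],0.35],[[0,0,0.002],[0,0,0],0.35],[[0,0,0],[0,0,0],0.35]]'
python3 -m inch '[[[0,0,0.001],[0,0,0],0.25],[[0,0,0],[0,0,0],0.15],[[0,0,0],[0,0,0],0.05],[[0,0,0],[0,0,0],0],[[0,0,0],[0,0,0],0],[[0,0,0],[0,0,0],0],[[0,0,0],[0,0,0],0]]'
```

```text
time: 25.9
tool_pos: [0.5443, -0.3974, 0.0038]
tool_rot: [0.001, 0.088, 0.996, -0.001]
contact_force: [0.2, -0.5, -0.6]
gripper_width: 0.351
grasp_force: 0.0
time: 26.6
tool_pos: [0.5437, -0.3968, 0.0018]
tool_rot: [0.0, 0.088, 0.996, -0.0]
contact_force: [-1.7, 1.0, 5.2]
gripper_width: 0.07
grasp_force: 59.0
```

```bash
python3 -m inch '[[[0,0,-0.004],[0,0,0],0],[[0,0,-0.01],[0,0,0],0],[[0,0,-0.02],[0,0,0],0],[[0,0,-0.035],[0,0,0],0],[[0,0,-0.045],[0,0,0],0],[[0,0,-0.045],[0,0,0],0],[[0,0,-0.045],[0,0,0],0],[[0,0,-0.04],[0,0,0],0]]'
python3 -m inch '[[[0,0,-0.016],[0,0,0.075],0],[[0,0,0],[0,0,0.1494],0],[[0,0,0],[0,0,0.1494],0],[[0,0,0],[0,0,0.1494],0],[[0,0,0],[0,0,0.1494],0],[[0,0,0],[0,0,0.1494],0],[[0,0,0],[0,0,0.1494],0],[[0,0,0],[0,0,0.1494],0]]'
python3 -m inch '[[[0,0,0],[0,0,0.1494],0],[[0,0,0],[0,0,0.0744],0],[[0.014,-0.006,0],[0,0,0],0],[[0.028,-0.013,0],[0,0,0],0],[[0.035,-0.016,0],[0,0,0],0],[[0.035,-0.016,0],[0,0,0],0],[[0.035,-0.016,0],[0,0,0],0],[[0.03,-0.014,0],[0,0,0],0]]'
python3 -m inch '[[[0.02,-0.01,0],[0,0,0],0],[[0.01,-0.0045,0],[0,0,0],0],[[0,0,0.03],[0,0,0],0],[[0,0,0.035],[0,0,0],0],[[0,0,0.03],[0,0,0],0],[[0,0,0.015],[0,0,0],0],[[0,0,0],[0,0,0],0],[[0,0,0],[0,0,0],0]]'
python3 - <<'E'
from fit import *
s,p,r=st();M=r.as_matrix();print(p,s['joint_pos'][5],s['grasp_force'],np.round(M,3).tolist())
im,d,P=shot('wrist','w9.png');W=cloud(P,d)
w=W[d>0];w=w[w[:,2]<.06]
trayfit(w,(.444,-.187),1)
im,d,P=shot('scene');trayfit(cloud(P,d)[d>0],(.444,-.187),1)
E
```

```text
time: 27.4
tool_pos: [0.5432, -0.3964, 0.2479]
tool_rot: [0.001, 0.088, 0.996, -0.001]
contact_force: [0.2, -0.2, -0.5]
gripper_width: 0.067
grasp_force: 58.7
time: 28.2
tool_pos: [0.543, -0.3963, 0.2609]
tool_rot: [-0.0, 0.607, 0.795, 0.0]
contact_force: [-0.2, 0.3, -1.2]
gripper_width: 0.071
grasp_force: 58.7
time: 29.0
tool_pos: [0.4526, -0.222, 0.2609]
tool_rot: [-0.0, 0.689, 0.724, 0.0]
contact_force: [-0.2, 0.7, 0.4]
gripper_width: 0.067
grasp_force: 58.8
time: 29.8
tool_pos: [0.4383, -0.195, 0.152]
tool_rot: [0.001, 0.69, 0.724, 0.0]
contact_force: [-0.1, -0.2, 0.1]
gripper_width: 0.062
grasp_force: 58.8
[ 0.43834534 -0.19501094  0.15202907] -0.6228152189164528 58.7617197875079 [[-0.049, 0.999, 0.001], [0.999, 0.049, -0.001], [-0.001, 0.001, -1.0]]
tray [ 0.4428 -0.1859  0.048 ] cost 0.003 holes +y,-y [ 0.5168 -0.1222] [ 0.5226 -0.2421] strip [ 0.4383 -0.1861]
tray [ 0.4478 -0.1846  0.0413] cost 0.0061 holes +y,-y [ 0.5222 -0.1215] [ 0.5272 -0.2413] strip [ 0.4433 -0.1848]
```

View pics/w9.png

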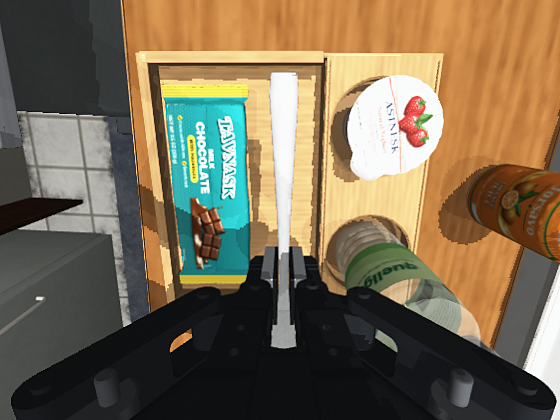

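The wrist view shows the spoon over the strip, between the bar and the deck, and parallel to both. Before lowering, I'll check the knuckle clearance to the bottle and tub.

```bash
python3 -m inch '[[[0.006,-0.001,0],[0,0,0],0],[[0.005,-0.001,0],[0,0,0],0],[[0,0,0],[0,0,0],0]]'
python3 - <<'E'
from fit import *
s,p,r=st();M=r.as_matrix()
im,d,P=shot('wrist');W=cloud(P,d);t=((W-p)@M)[(d>0)&(im.max(2)<90)];t=t[(abs(t[:,0])<.07)&(t[:,2]<-.0)&(abs(t[:,1])<.12)]
for a in np.arange(-.14,0,.01):
    k=t[(t[:,2]>a)&(t[:,2]<a+.01)]
    if len(k)>20: print(round(a,2),len(k),'y',np.round(np.percentile(k[:,1],[1,99]),3),'x max beyond .05:',np.round(np.percentile(k[abs(k[:,1])>.05,0],[1,99]),3) if (abs(k[:,1])>.05).sum()>10 else '')
for c in('scene','top'):
    im,d,P=shot(c);W=cloud(P,d)[d>0]
    for g,z in(((.521,-.243),(.1,.15)),((.517,-.122),(.066,.08))):
        q=W[(np.hypot(W[:,0]-g[0],W[:,1]-g[1])<.05)&(W[:,2]>z[0])&(W[:,2]<z[1])]
        if len(q)>10:print(c,len(q),np.round(q.min(0),3),np.round(q.max(0),3))
print(p)
E
```

```text
time: 30.2
tool_pos: [0.4353, -0.183, 0.1515]
tool_rot: [0.0, 0.689, 0.725, 0.0]
contact_force: [0.5, -0.5, -0.1]
gripper_width: 0.063
grasp_force: 58.8
-0.11 2889 y [-0.02   0.018] x max beyond .05: 
-0.1 14374 y [-0.061  0.059] x max beyond .05: [0.005 0.015]
-0.09 12967 y [-0.059  0.058] x max beyond .05: [0.011 0.014]
-0.08 9617 y [-0.053  0.051] x max beyond .05: [0.012 0.014]
-0.07 4476 y [-0.047  0.045] x max beyond .05: 
-0.06 5362 y [-0.04   0.038] x max beyond .05: 
-0.05 1479 y [-0.032  0.032] x max beyond .05: 
-0.04 706 y [-0.016  0.015] x max beyond .05: 
-0.03 390 y [-0.017  0.016] x max beyond .05: 
-0.02 311 y [-0.017  0.016] x max beyond .05: 
-0.01 114 y [-0.014  0.084] x max beyond .05: [-0.051 -0.033]
scene 292 [ 0.489 -0.276  0.1  ] [ 0.544 -0.21   0.15 ]
scene 170 [ 0.481 -0.162  0.066] [ 0.538 -0.086  0.08 ]
top 486 [ 0.482 -0.161  0.066] [ 0.554 -0.087  0.08 ]
[ 0.43529015 -0.18300479  0.15148631]
```

```bash
python3 -m inch '[[[0,0,0.02],[0,0,0],0],[[0,0,0.03],[0,0,0],0],[[0,0,0.03],[0,0,0],0],[[0,0,0.025],[0,0,0],0],[[0,0,0.018],[0,0,0],0],[[0,0,0.01],[0,0,0],0],[[0,0,0.005],[0,0,0],0],[[0,0,0],[0,0,0],0]]'
python3 -m inch '[[[0,0,0.003],[0,0,0],0],[[0,0,0.002],[0,0,0],0],[[0,0,0],[0,0,0],0]]'
python3 -m inch '[[[0,0,0.001],[0,0,0],0],[[0,0,0],[0,0,0],0]]'
python3 -m inch '[[[0,0,0.001],[0,0,0],0],[[0,0,0],[0,0,0],0]]'
```

```text
time: 31.15
tool_pos: [0.4352, -0.1836, 0.0128]
tool_rot: [-0.0, 0.69, 0.724, -0.0]
contact_force: [0.6, -0.2, -0.4]
gripper_width: 0.066
grasp_force: 58.8
time: 31.45
tool_pos: [0.4354, -0.1837, 0.0083]
tool_rot: [0.0, 0.689, 0.724, 0.0]
contact_force: [-0.3, 0.1, -0.6]
gripper_width: 0.061
grasp_force: 58.8
time: 31.65
tool_pos: [0.4352, -0.1836, 0.007]
tool_rot: [0.0, 0.689, 0.724, 0.0]
contact_force: [-0.5, 0.6, -0.3]
gripper_width: 0.071
grasp_force: 58.8
time: 31.85
tool_pos: [0.4351, -0.1835, 0.0059]
tool_rot: [-0.0, 0.689, 0.724, -0.0]
contact_force: [-0.3, 0.4, -1.4]
gripper_width: 0.071
grasp_force: 58.8
```

```bash
python3 -m inch '[[[0,0,0.001],[0,0,0],0],[[0,0,0],[0,0,0],0]]'
python3 -m inch '[[[0,0,0.001],[0,0,0],0],[[0,0,0],[0,0,0],0]]'
```

```text
time: 32.05
tool_pos: [0.4354, -0.1837, 0.0057]
tool_rot: [-0.0, 0.689, 0.724, -0.0]
contact_force: [-1.9, 1.0, 5.6]
gripper_width: 0.065
grasp_force: 59.4
time: 32.25
tool_pos: [0.4357, -0.1838, 0.0056]
tool_rot: [-0.0, 0.689, 0.724, -0.0]
contact_force: [-4.7, 3.2, 12.3]
gripper_width: 0.07
grasp_force: 60.1
```

```bash
python3 -m inch '[[[0,0,-0.002],[0,0,0],0.05],[[0,0,0],[0,0,0],0.1],[[0,0,0],[0,0,0],0.15],[[0,0,0],[0,0,0],0.2],[[0,0,0],[0,0,0],0.2],[[0,0,-0.01],[0,0,0],0.2],[[0,0,-0.03],[0,0,0],0.2],[[0,0,-0.04],[0,0,0],0.2]]'
python3 -m inch '[[[0,0,-0.045],[0,0,0],0.2],[[0,0,-0.045],[0,0,0],0.3],[[0,0,-0.045],[0,0,0],0.5],[[0,0,-0.045],[0,0,0],1],[[0,0,0],[0,0,-0.149],1],[[0,0,0],[0,0,-0.149],1],[[0,0,0],[0,0,-0.149],1],[[0,0,0],[0,0,-0.149],1]]'
python3 - <<'E'
from fit import *
s,p,r=st();M=r.as_matrix();print(p,np.round(M,3).tolist())
im,d,P=shot('wrist');W=cloud(P,d)[d>0]
q=W[(np.hypot(W[:,0]-.655,W[:,1]+.181)<.05)&(W[:,2]>.106)&(W[:,2]<.125)]
if len(q): c=(q.min(0)+q.max(0))/2;print(len(q),c,q.max(0)-q.min(0),'tool move',(c-p)@M)
im,d,P=shot('scene');cv2.imwrite('pics/c10.png',cv2.resize(im[150:350,240:480,::-1],None,fx=3,fy=3))
E
```

```text
time: 33.05
tool_pos: [0.4335, -0.1826, 0.0853]
tool_rot: [-0.002, 0.69, 0.724, -0.0]
contact_force: [0.4, 0.0, 0.8]
gripper_width: 0.199
grasp_force: 0.0
time: 33.85
tool_pos: [0.4351, -0.1835, 0.2668]
tool_rot: [0.0, 0.444, 0.896, -0.0]
contact_force: [0.4, -0.5, 0.6]
gripper_width: 0.999
grasp_force: 0.0
[ 0.43507936 -0.18347585  0.26681635] [[-0.606, 0.795, 0.001], [0.795, 0.606, -0.001], [-0.001, 0.0, -1.0]]
662 [ 0.65544709 -0.16440265  0.11113558] [0.05487791 0.02632638 0.01017695] tool move [-0.11829431  0.18675653  0.15585469]
```

View pics/c10.png

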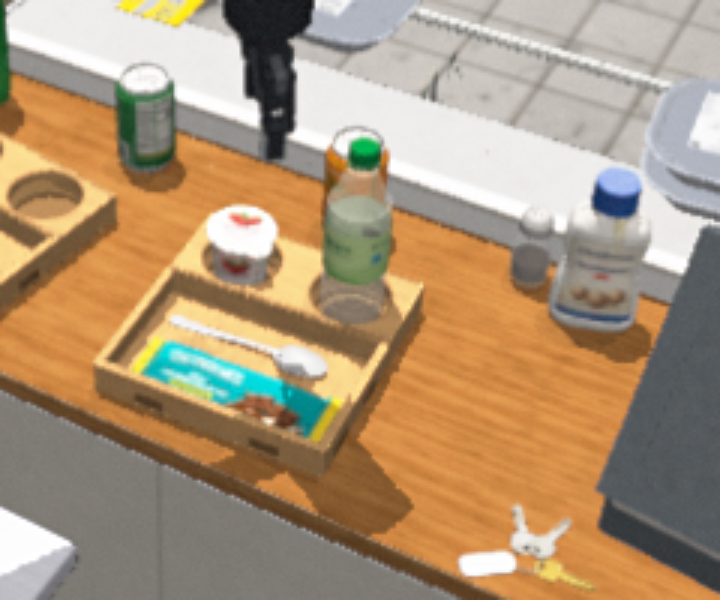

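The tray with the bar is complete: tub at (242,245), bottle at (355,260), spoon flat in the strip at (250,345). Next is the orange can.

```bash
python3 -m inch '[[[-0.022,0.0295,0],[0,0,0],1],[[-0.022,0.0295,0],[0,0,0],1],[[-0.022,0.0295,0],[0,0,0],1],[[-0.022,0.0295,0],[0,0,0],1],[[-0.022,0.0295,0],[0,0,0],1],[[-0.021,0.029,0],[0,0,0],1],[[0,0,0.04],[0,0,0],1],[[0,0,0.04],[0,0,0],1]]'
python3 -m inch '[[[0,0,0.04],[0,0,0],1],[[0,0,0.04],[0,0,0],1],[[0,0,0.03],[0,0,0],1],[[0,0,0.017],[0,0,0],1],[[0,0,0.008],[0,0,0],1],[[0,0,0],[0,0,0],0.9],[[0,0,0],[0,0,0],0.8],[[0,0,0],[0,0,0],0.7]]'
python3 -m inch '[[[0,0,0],[0,0,0],0.6],[[0,0,0],[0,0,0],0.5],[[0,0,0],[0,0,0],0.4],[[0,0,0],[0,0,0],0.4],[[0,0,0],[0,0,0],0.4]]'
```

```text
time: 34.75
tool_pos: [0.6571, -0.1824, 0.1871]
tool_rot: [0.002, 0.448, 0.894, 0.0]
contact_force: [-0.8, -0.5, -1.1]
gripper_width: 0.998
grasp_force: 0.0
time: 35.55
tool_pos: [0.6569, -0.1827, 0.0539]
tool_rot: [0.002, 0.447, 0.895, 0.0]
contact_force: [1.7, 1.2, 3.5]
gripper_width: 0.745
grasp_force: 66.9
time: 36.05
tool_pos: [0.6569, -0.1827, 0.0539]
tool_rot: [0.003, 0.446, 0.895, 0.0]
contact_force: [0.4, 0.7, 6.5]
gripper_width: 0.747
grasp_force: 67.1
```

```bash
python3 -m inch '[[[0,0,-0.003],[0,0,0],0.4],[[0,0,-0.01],[0,0,0],0.4],[[0,0,-0.02],[0,0,0],0.4],[[0,0,-0.03],[0,0,0],0.4],[[0,0,-0.03],[0,0,0],0.4],[[0,0,-0.022],[0,0,0],0.4],[[0,0,-0.012],[0,0,0],0.4],[[0,0,-0.005],[0,0,0],0.4]]'
python3 -m inch '[[[0.0076,0.0025,0],[0,0,0],0.4],[[0.015,0.005,0],[0,0,0],0.4],[[0.023,0.0075,0],[0,0,0],0.4],[[0.0285,0.0095,0],[0,0,0],0.4],[[0.0285,0.0095,0],[0,0,0],0.4],[[0.0285,0.0095,0],[0,0,0],0.4],[[0.0285,0.0095,0],[0,0,0],0.4],[[0.0285,0.0095,0],[0,0,0],0.4]]'
python3 -m inch '[[[0.0285,0.0095,0],[0,0,0],0.4],[[0.0285,0.0095,0],[0,0,0],0.4],[[0.0285,0.0095,0],[0,0,0],0.4],[[0.0285,0.0095,0],[0,0,0],0.4],[[0.0285,0.0095,0],[0,0,0],0.4],[[0.0285,0.0095,0],[0,0,0],0.4],[[0.023,0.0075,0],[0,0,0],0.4],[[0.015,0.005,0],[0,0,0],0.4]]'
python3 -m inch '[[[0.01,0.003,0],[0,0,0],0.4],[[0.005,0.0015,0],[0,0,0],0.4],[[0,0,0.01],[0,0,0],0.4],[[0,0,0.02],[0,0,0],0.4],[[0,0,0.02],[0,0,0],0.4],[[0,0,0.01],[0,0,0],0.4],[[0,0,0],[0,0,0],0.4],[[0,0,0],[0,0,0],0.4]]'
python3 - <<'E'
from fit import *
s,p,r=st();M=r.as_matrix();print(p,s['grasp_force'],np.round(M,3).tolist())
im,d,P=shot('wrist','w11.png');W=cloud(P,d)[d>0]
q=W[(np.hypot(W[:,0]-p[0],W[:,1]-p[1])<.06)&(W[:,2]<.13)&(W[:,2]>.06)];print(len(q),np.round(np.percentile(q,[1,99],axis=0),3).tolist())
def circ(p):
    A=np.c_[2*p,np.ones(len(p))];s=np.linalg.lstsq(A,(p**2).sum(1),rcond=None)[0];return s[:2],np.sqrt(s[2]+s[:2]@s[:2])
for a in(.05,.07,.09,.11):
    k=q[(q[:,2]>a)&(q[:,2]<a+.02)]
    if len(k)>30:print(a,circ(k[:,:2]))
trayfit(W[np.hypot(W[:,0]-p[0],W[:,1]-p[1])>.045],(.433,.179),0)
E
```

```text
time: 36.85
tool_pos: [0.6551, -0.1822, 0.1841]
tool_rot: [0.001, 0.446, 0.895, 0.0]
contact_force: [0.1, -0.6, -4.1]
gripper_width: 0.749
grasp_force: 66.9
time: 37.65
tool_pos: [0.5895, 0.0082, 0.1808]
tool_rot: [-0.002, 0.446, 0.895, -0.0]
contact_force: [-0.6, 0.1, -2.8]
gripper_width: 0.746
grasp_force: 66.8
time: 38.45
tool_pos: [0.519, 0.2165, 0.181]
tool_rot: [-0.001, 0.445, 0.895, -0.001]
contact_force: [0.4, 0.0, -3.4]
gripper_width: 0.745
grasp_force: 66.9
time: 39.25
tool_pos: [0.5166, 0.2289, 0.1231]
tool_rot: [0.0, 0.447, 0.895, 0.0]
contact_force: [-0.0, -1.2, -3.1]
gripper_width: 0.745
grasp_force: 66.9
[0.51659407 0.22887373 0.1230882 ] 66.94076176732779 [[-0.601, 0.799, 0.0], [0.799, 0.601, -0.0], [-0.0, 0.0, -1.0]]
1617 [[0.483, 0.23, 0.083], [0.527, 0.263, 0.13]]
0.07 (array([0.51627608, 0.23039743]), np.float64(0.03320110804150936))
0.09 (array([0.5161848, 0.2299582]), np.float64(0.033311557006362305))
0.11 (array([0.51605359, 0.22943107]), np.float64(0.033411646140937515))
tray [ 0.4318  0.1798 -0.1473] cost 0.006 holes +y,-y [0.5167 0.2279] [0.4991 0.1092] strip [0.4273 0.1805]
```

View pics/w11.png

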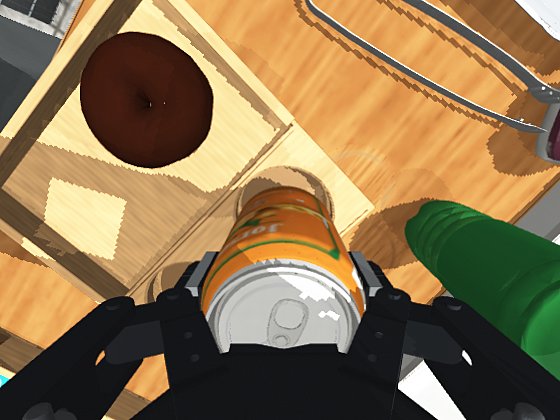

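The can is upright and about 2 mm off the hole centre. I'll nudge it and lower it.

```bash
python3 -m inch '[[[-0.002,0,0.005],[0,0,0],0.4],[[0,0,0.012],[0,0,0],0.4],[[0,0,0.015],[0,0,0],0.4],[[0,0,0.013],[0,0,0],0.4],[[0,0,0.009],[0,0,0],0.4],[[0,0,0.005],[0,0,0],0.4],[[0,0,0.002],[0,0,0],0.4],[[0,0,0],[0,0,0],0.4]]'
python3 -m inch '[[[0,0,0.002],[0,0,0],0.4],[[0,0,0.001],[0,0,0],0.4],[[0,0,0],[0,0,0],0.4]]'
python3 -m inch '[[[0,0,0.001],[0,0,0],0.4],[[0,0,0],[0,0,0],0.4]]'
python3 -m inch '[[[0,0,0.001],[0,0,0],0.4],[[0,0,0],[0,0,0],0.4]]'
```

```text
time: 40.1
tool_pos: [0.5175, 0.2277, 0.0618]
tool_rot: [-0.0, 0.446, 0.895, -0.0]
contact_force: [-0.4, 0.4, -3.1]
gripper_width: 0.746
grasp_force: 67.0
time: 40.4
tool_pos: [0.5176, 0.2277, 0.0591]
tool_rot: [0.0, 0.446, 0.895, 0.0]
contact_force: [0.3, -0.3, -3.5]
gripper_width: 0.744
grasp_force: 67.0
time: 40.6
tool_pos: [0.5175, 0.2277, 0.058]
tool_rot: [0.0, 0.446, 0.895, 0.0]
contact_force: [0.5, -0.5, -3.2]
gripper_width: 0.749
grasp_force: 67.0
time: 40.8
tool_pos: [0.5176, 0.2278, 0.0579]
tool_rot: [-0.0, 0.446, 0.895, -0.0]
contact_force: [-3.6, 0.2, 4.0]
gripper_width: 0.747
grasp_force: 67.3
```

```bash
python3 -m inch '[[[0,0,-0.001],[0,0,0],0.6],[[0,0,0],[0,0,0],0.8],[[0,0,0],[0,0,0],0.85],[[0,0,0],[0,0,0],1],[[0,0,0],[0,0,0],1],[[0,0,-0.01],[0,0,0],1],[[0,0,-0.04],[0,0,0],1],[[0,0,-0.045],[0,0,0],1]]'
python3 -m inch '[[[0,0,-0.04],[0,0,0],1],[[-0.02,0,0],[0,0,0],1],[[-0.04,0,0],[0,0,0],1],[[-0.04,0,0],[0,0,0],1],[[-0.02,0,0],[0,0,0],1],[[0,0,0],[0,0,0],1],[[0,0,0],[0,0,0],1]]'
python3 - <<'E'
from fit import *
s,p,r=st();M=r.as_matrix();print(p)
im,d,P=shot('wrist');W=cloud(P,d)[d>0]
q=W[(np.hypot(W[:,0]-.644,W[:,1]-.071)<.05)&(W[:,2]>.106)&(W[:,2]<.125)]
c=(q.min(0)+q.max(0))/2;print(len(q),c,q.max(0)-q.min(0),'tool move',(c-p)@M,'vs (.644,.071):',(np.array([.644,.071,0])-p)@M)
E
```

```text
time: 41.6
tool_pos: [0.516, 0.2272, 0.1526]
tool_rot: [-0.002, 0.446, 0.895, -0.001]
contact_force: [0.2, 0.5, 1.3]
gripper_width: 0.998
grasp_force: 0.0
time: 42.3
tool_pos: [0.5893, 0.1321, 0.193]
tool_rot: [-0.0, 0.447, 0.895, 0.0]
contact_force: [-0.2, 0.3, -0.0]
gripper_width: 1.001
grasp_force: 0.0
[0.58929076 0.13208865 0.19298473]
3122 [0.64424019 0.0725896  0.11122609] [0.05747827 0.05745542 0.01042853] tool move [-0.0806527   0.00817121  0.08168493] vs (.644,.071): [-0.08187967  0.00703315  0.19291004]
```

Move over the green can by (-0.081, 0.0075), then go down 0.141 to tool z 0.052 and grip.

```bash
python3 -m inch '[[[-0.03,0.003,0],[0,0,0],1],[[-0.03,0.003,0],[0,0,0],1],[[-0.021,0.0015,0],[0,0,0],1],[[0,0,0.03],[0,0,0],1],[[0,0,0.04],[0,0,0],1],[[0,0,0.035],[0,0,0],1],[[0,0,0.022],[0,0,0],1],[[0,0,0.01],[0,0,0],1]]'
python3 -m inch '[[[0,0,0.004],[0,0,0],1],[[0,0,0],[0,0,0],0.9],[[0,0,0],[0,0,0],0.8],[[0,0,0],[0,0,0],0.7],[[0,0,0],[0,0,0],0.5],[[0,0,0],[0,0,0],0.4],[[0,0,0],[0,0,0],0.4],[[0,0,0],[0,0,0],0.4]]'
```

```text
time: 43.15
tool_pos: [0.6418, 0.0725, 0.0524]
tool_rot: [-0.003, 0.446, 0.895, -0.001]
contact_force: [0.3, 0.3, -0.2]
gripper_width: 1.0
grasp_force: 0.0
time: 43.95
tool_pos: [0.6458, 0.0715, 0.0542]
tool_rot: [0.002, 0.446, 0.895, 0.001]
contact_force: [-0.1, -1.1, 6.5]
gripper_width: 0.739
grasp_force: 67.0
```

```bash
python3 -m inch '[[[0,0,-0.003],[0,0,0],0.4],[[0,0,-0.008],[0,0,0],0.4],[[0,0,-0.015],[0,0,0],0.4],[[0,0,-0.02],[0,0,0],0.4],[[0,0,-0.018],[0,0,0],0.4],[[0,0,-0.011],[0,0,0],0.4],[[0,0,-0.005],[0,0,0],0.4],[[0,0,0],[0,0,0],0.4]]'
python3 -m inch '[[[0.006,-0.005,0],[0,0,0],0.4],[[0.0125,-0.01,0],[0,0,0],0.4],[[0.0195,-0.0155,0],[0,0,0],0.4],[[0.0235,-0.0185,0],[0,0,0],0.4],[[0.0235,-0.0185,0],[0,0,0],0.4],[[0.0155,-0.0125,0],[0,0,0],0.4],[[0.01,-0.008,0],[0,0,0],0.4],[[0.0055,-0.0045,0],[0,0,0],0.4]]'
python3 -m inch '[[[0,0,0],[0,0,0],0.4],[[0,0,0],[0,0,0],0.4]]'
python3 - <<'E'
from fit import *
s,p,r=st();M=r.as_matrix();print(p,s['grasp_force'])
im,d,P=shot('wrist','w12.png');W=cloud(P,d)[d>0]
q=W[(np.hypot(W[:,0]-p[0],W[:,1]-p[1])<.05)&(W[:,2]<.14)&(W[:,2]>.08)]
def circ(p):
    A=np.c_[2*p,np.ones(len(p))];s=np.linalg.lstsq(A,(p**2).sum(1),rcond=None)[0];return s[:2],np.sqrt(s[2]+s[:2]@s[:2])
for a in(.08,.1,.12):
    k=q[(q[:,2]>a)&(q[:,2]<a+.02)]
    if len(k)>30:print(a,circ(k[:,:2]))
m=np.hypot(W[:,0]-p[0],W[:,1]-p[1])>.045
trayfit(W[m],(.433,.179),0)
im,d,P=shot('top');trayfit(cloud(P,d)[d>0],(.433,.179),0)
E
```

```text
time: 44.75
tool_pos: [0.6447, 0.0716, 0.1329]
tool_rot: [0.001, 0.446, 0.895, 0.0]
contact_force: [0.8, 0.3, -4.7]
gripper_width: 0.74
grasp_force: 66.6
time: 45.55
tool_pos: [0.499, 0.1089, 0.131]
tool_rot: [-0.001, 0.446, 0.895, -0.0]
contact_force: [0.6, 0.6, -3.7]
gripper_width: 0.732
grasp_force: 66.9
time: 45.75
tool_pos: [0.5012, 0.1085, 0.1321]
tool_rot: [0.0, 0.447, 0.895, 0.0]
contact_force: [-0.8, -0.1, -3.6]
gripper_width: 0.737
grasp_force: 66.9
[0.50120162 0.10848364 0.1320575 ] 66.91293982221396
0.08 (array([0.50102162, 0.10828734]), np.float64(0.03312910471908425))
0.1 (array([0.5010392 , 0.10837884]), np.float64(0.03306389782513539))
0.12 (array([0.50111815, 0.10838833]), np.float64(0.03307379327955414))
tray [ 0.4321  0.1797 -0.151 ] cost 0.0036 holes +y,-y [0.5173 0.2275] [0.4992 0.1088] strip [0.4277 0.1804]
tray [ 0.4342  0.1784 -0.1456] cost 0.0059 holes +y,-y [0.5191 0.2266] [0.5017 0.1079] strip [0.4298 0.1791]
```

View pics/w12.png

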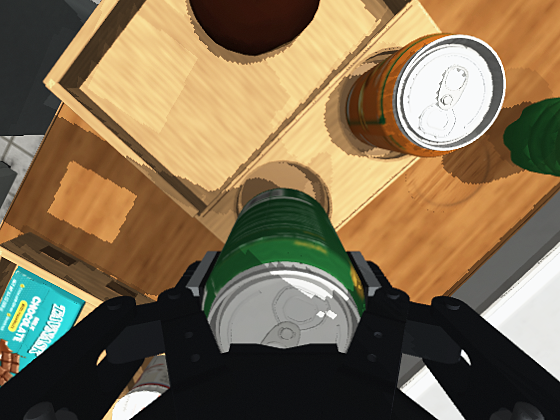

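The green can is upright and centred over the -y hole, and the orange can stands in its hole at (425,95). I'll lower it.

```bash
python3 -m inch '[[[0.001,-0.0005,0.006],[0,0,0],0.4],[[0,0,0.013],[0,0,0],0.4],[[0,0,0.016],[0,0,0],0.4],[[0,0,0.015],[0,0,0],0.4],[[0,0,0.011],[0,0,0],0.4],[[0,0,0.006],[0,0,0],0.4],[[0,0,0.003],[0,0,0],0.4],[[0,0,0],[0,0,0],0.4]]'
python3 -m inch '[[[0,0,0.002],[0,0,0],0.4],[[0,0,0.001],[0,0,0],0.4],[[0,0,0],[0,0,0],0.4]]'
python3 -m inch '[[[0,0,0.001],[0,0,0],0.4],[[0,0,0],[0,0,0],0.4]]'
```

```text
time: 46.65
tool_pos: [0.4996, 0.1091, 0.0617]
tool_rot: [-0.0, 0.446, 0.895, -0.0]
contact_force: [-0.6, 1.0, -3.6]
gripper_width: 0.738
grasp_force: 66.9
time: 46.95
tool_pos: [0.4999, 0.1091, 0.0592]
tool_rot: [0.0, 0.446, 0.895, 0.0]
contact_force: [-0.2, -0.8, -3.4]
gripper_width: 0.738
grasp_force: 66.9
time: 47.15
tool_pos: [0.5, 0.1092, 0.0583]
tool_rot: [0.0, 0.446, 0.895, 0.0]
contact_force: [-0.1, -0.8, -2.4]
gripper_width: 0.736
grasp_force: 66.9
```

```bash
python3 -m inch '[[[0,0,0.001],[0,0,0],0.4],[[0,0,0],[0,0,0],0.4]]'
```

```text
time: 47.35
tool_pos: [0.5001, 0.1091, 0.0583]
tool_rot: [0.0, 0.446, 0.895, -0.0]
contact_force: [-3.7, -0.4, 5.2]
gripper_width: 0.739
grasp_force: 67.7
```

```bash
python3 -m inch '[[[0,0,-0.001],[0,0,0],0.6],[[0,0,0],[0,0,0],0.8],[[0,0,0],[0,0,0],0.85],[[0,0,0],[0,0,0],1],[[0,0,0],[0,0,0],1],[[0,0,-0.01],[0,0,0],1],[[0,0,-0.04],[0,0,0],1],[[0,0,-0.045],[0,0,0],1]]'
python3 -m inch '[[[0,0,-0.04],[0,0,0],1],[[0,0,-0.04],[0,0,0],1],[[0,0,-0.04],[0,0,0],1],[[0,0,0],[0,0,0],1],[[0,0,0],[0,0,0],1]]'
python3 - <<'E'
from fit import *
im,d,P=shot('scene');cv2.imwrite('pics/c13.png',cv2.resize(im[120:330,150:430,::-1],(800,600)));W=cloud(P,d)[d>0]
for n,g,h in(('bottle',(.522,-.242),.2),('tub',(.517,-.122),.066),('orange',(.517,.228),.11),('green',(.5,.109),.11)):
    q=W[(np.hypot(W[:,0]-g[0],W[:,1]-g[1])<.045)&(W[:,2]>h)&(W[:,2]<h+.035)]
    if len(q): print(n,len(q),np.round(q.mean(0),3),round(np.percentile(q[:,2],95),3))
trayfit(W,(.433,.179),0);trayfit(W,(.444,-.187),1)
E
```

```text
time: 48.15
tool_pos: [0.4981, 0.109, 0.1527]
tool_rot: [-0.002, 0.446, 0.895, -0.001]
contact_force: [1.5, -1.0, 0.2]
gripper_width: 0.997
grasp_force: 0.0
time: 48.65
tool_pos: [0.5003, 0.1092, 0.2751]
tool_rot: [0.002, 0.446, 0.895, 0.001]
contact_force: [-0.6, -0.9, -1.0]
gripper_width: 1.0
grasp_force: 0.0
bottle 115 [ 0.52  -0.245  0.219] 0.227
tub 313 [ 0.516 -0.123  0.074] 0.079
orange 186 [0.516 0.226 0.116] 0.121
green 210 [0.498 0.107 0.116] 0.121
tray [ 0.4363  0.1801 -0.15  ] cost 0.0087 holes +y,-y [0.5214 0.228 ] [0.5034 0.1093] strip [0.4318 0.1808]
tray [ 0.4455 -0.1856  0.0569] cost 0.0061 holes +y,-y [ 0.5189 -0.1213] [ 0.5258 -0.2411] strip [ 0.441  -0.1858]
```

View pics/c13.png

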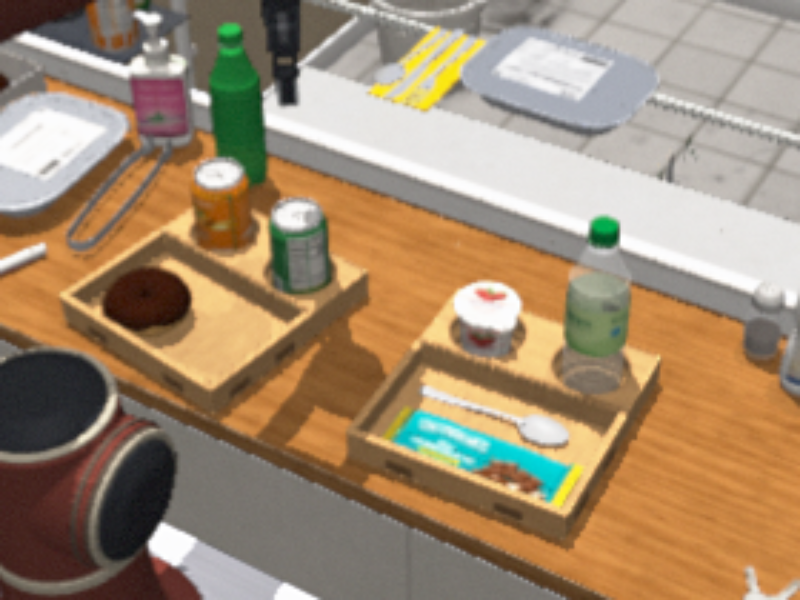

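The scene view shows both orders complete. The cans stand at (222,205) and (300,245), the tub at (487,318) and the bottle at (598,310), and the spoon lies flat at (500,415). The gripper is clear, so I'm handing it in.

```bash
python3 -c "
from plant import manip
print(manip.job_done())"
```

```text
the job is handed in; nothing more can be done
None
```

Both orders are made up and handed in at about 49 s: the bottle and tub stand upright in the bar tray's cup holes with the spoon flat in its strip, and the two cans stand in the doughnut tray's holes.

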